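# Load the shaker and snap the sample jars shut

## Task

Press the middle of the control unit's three interlocked keys to switch it to loading, so that the latched key pops up, and then stand every sample jar upright in the shaker's tray, one to a bay. With all the jars in the tray, push each raised snap cap squarely home with the upright capping tool, not with the gripper. Then stand the tool back upright, fully on its round pad, and last of all press the left key fully down to start the shaker; do not disturb the other glassware and bottles.

Things in the scene. Friction and masses are not known exactly. Their poses are not given: they have to be found in the camera images.
- key_run_top (a point): Centre of the top face of the LEFT key (start shaking; marked with a raised round dot) of the control unit. The unit is a white box 150 x 170 mm, 60 mm high; its three white keys stand in a row along its y axis, 42 mm apart, each key 46 mm long (x) and 34 mm wide (y); z is up. 'Left' is seen from the robot (towards the unit's +y; the unit's yaw is within 0.25 rad of 0). A raised key's top is 78 mm above the bench, a latched one's 68 mm.
- key_load_top (a point): Centre of the top face of the MIDDLE key (loading; marked with a ridge along its length), otherwise like the left key.
- key_standby_top (a point): Centre of the top face of the RIGHT key (standby; marked with a ridge across it), otherwise like the left key.
- key_run (a joint): Travel of the left key, m: 0 up, 0.010 fully down and latched. The keys are interlocked: exactly one is latched at rest (at the start the right one); pushing another down takes about 5 N, and it snaps over half-way and stays down while the latched one pops up.
- key_load (a joint): Travel of the middle key, m: 0 up, 0.010 latched down.
- key_standby (a joint): Travel of the right key, m: -0.010 up, 0 latched down (as at the start).
- shaker: Fixed bench shaker: grey base 104 x 256 mm with a steel tray on top. Origin at the centre of its underside on the bench, y along the row of bays, z up. The tray has three bays in a row along y, each 64 mm (x) by 72 mm (y), open on top, floor 60 mm above the bench, walls 5 mm thick and 18 mm high above the floor; bay centres at y = +77, 0 and -77 mm, x = 0. The yaw is within 0.15 rad of 0.
- pad: Fixed round brown cork mat (the pad), 110 mm across, thin and flush with the bench: the capping tool's place. Origin at the centre of its underside.
- tool_mid (a point): Middle of the loose capping tool (300 g), half-way up: it stands upright on a round steel foot 56 mm across and 20 mm thick, with a round black handle 30 mm across from 40 to 130 mm above its underside; 130 mm high over all. z points up the handle; the point is 65 mm above the underside. The foot's flat underside is the pressing face.
- jar1_mid (a point): Centre of sample jar 1, half-way up, 44 mm above its underside; z up. Jars are loose clear plastic cylinders with a paper band, 52 mm across and 64 mm high, with a narrower neck and white snap cap 40 mm across on top, on the jar's axis; 88 mm high over all with the cap up, 80 mm with it home; about 190 g. Two or three of the three jars are present.
- cap1 (a joint): How far the snap cap of jar 1 is pushed down on the jar, m: 0 to begin with (up), 0.008 home. It takes about 11 N, then snaps home over half-way and stays.
- jar2_mid (a point): Centre of sample jar 2, half-way up, 44 mm above its underside; z up. Jars are loose clear plastic cylinders with a paper band, 52 mm across and 64 mm high, with a narrower neck and white snap cap 40 mm across on top, on the jar's axis; 88 mm high over all with the cap up, 80 mm with it home; about 190 g. Two or three of the three jars are present.
- cap2 (a joint): How far the snap cap of jar 2 is pushed down on the jar, m: 0 to begin with (up), 0.008 home. It takes about 11 N, then snaps home over half-way and stays.
- jar3_mid (a point): Centre of sample jar 3, half-way up, 44 mm above its underside; z up. Jars are loose clear plastic cylinders with a paper band, 52 mm across and 64 mm high, with a narrower neck and white snap cap 40 mm across on top, on the jar's axis; 88 mm high over all with the cap up, 80 mm with it home; about 190 g. Two or three of the three jars are present.
- cap3 (a joint): How far the snap cap of jar 3 is pushed down on the jar, m: 0 to begin with (up), 0.008 home. It takes about 11 N, then snaps home over half-way and stays.
- flask: Bystander: conical glass flask, 80 mm across, 120 mm high; origin at the centre of its underside.
- amber: Bystander: amber glass bottle, 72 mm across, 150 mm high; origin at the centre of its underside.
- beaker: Bystander: glass beaker, 66 mm across, 85 mm high; origin at the centre of its underside.
- washbottle: Bystander: white plastic wash bottle, 64 mm across, 145 mm high; origin at the centre of its underside.
- dish: Bystander: covered glass dish, 94 mm across, 17 mm high; origin at the centre of its underside.
- stopper: Bystander: black rubber stopper, 44 mm across, 35 mm high; origin at the centre of its underside.
Things that resemble listed ones, but are neither listed nor needed, are in the scene too. What is shaped like the part that bears jar3_mid but blue is not meant.

How it is judged:
By the outcome, as a careful person would: the job done as asked, in the order asked, and still so for the second after the job is handed in, with the robot touching nothing.
Of jar1, jar2, jar3 only 2 to 3 are there at a start; the rules pass over those that are not, and their reading is None.
At some moment in a run one of jar1, jar2, jar3, tool may be knocked a few centimetres aside while the robot is not near it.
It also fails if it takes over 208 s, if anything falls off the work surface, if the arm or the gripper's body presses on something with over 40 N, if the wrist force passes 120 N, or if a joint passes its speed limit or range.

## Robot

A 6-joint arm with a two-finger parallel gripper is mounted at the origin on the work surface. World frame = base frame: x ahead of the robot, y to its left, z up, the work surface at z = 0. Lengths are in mm, angles in rad, forces in N, time in s.
With the tool pointing down it reaches from about 350 to 775 mm from the base axis. Payload 7.3 kg.
Tool frame: the origin (TCP) lies between the finger pads; the fingertips stand 22 mm ahead of it and the grasp point (between the pads) lies 3 mm ahead of it; z points along the fingers, x is the direction in which the jaws open and shut, and the axes are right-handed (so a half turn about z gives the same grasp; the last joint's range is limited). The gripper opens to 92 mm and grips with 3 to 60 N. Pads are 19 mm wide; open, the fingers measure 130 mm over their backs; the gripper's body (75 mm by 190 mm) begins 47 mm behind the grasp point.
Start: joints at [-1.437, 0.342, 1.524, -0, 1.275, -0.146], TCP at [145.008, -504.594, 248.741] pointing down, gripper open.
Joint ranges: [-2.53, 2.53], [-0.77, 2.02], [0.04, 2.7], [-1, 4.14], [0.28, 2.66], [-3.11, 3.11]. Speed limits (rad/s): [2.57, 2.57, 3.14, 3.14, 3.14, 3.14].

## Interface

Orientations are given as [roll, pitch, yaw] about the fixed x, y, z axes, in that order (R = Rz(yaw) Ry(pitch) Rx(roll)).
In Python, from plant import * gives the robot as it stands. The module is installed in compiled form; this text tells all that it offers.
- The arm moves only by the shell command python3 -m handwheel 'ROWS' [OPENING]. ROWS is a JSON object of lists of equal length, an entry for each row: "translation": the shift along the world's x, y, z in units of 15 cm (1.0 is 15 cm), a list of three; "twist": the turn about the world's z in units of 90 degrees (1.0 is 90 degrees). In form: {"translation": [[tx, ty, tz], ...], "twist": [twist, ...]}. A call has exactly 8 rows; each row shifts and turns the pose as measured when the row begins; what a row does not reach is not made up. A row lasts 1/8 s, in which the tool goes at most 62.5 mm and 10.7 degrees, less where a joint would pass 70% of its speed; a pose out of reach is approached as far as the arm can. A call with a number of a shift or a turn outside -1 to 1 is refused whole. A call with a gripper value outside its range is refused whole. OPENING is the closure in counts, from 0 (fully open) to 255 (shut), set as the call begins (- or left out, the last holds). The fingers move at their own pace and stop on an object; the grip force is fixed at half the most. Time passes only in rows, so rows that do not move let the fingers close, or fill a call up. It gives the time, the measured TCP pose, the force and the opening at its end, in the units of the state.
- get_obs(): the state, without advancing time (a new reading comes with each control period).
- capture(name): name is "scene" or "top" or "wrist"; returns a dict with "img" (400x640x3 uint8, red, green, blue), "vertical_fov" (degrees; the focal length in pixels is half the picture's height over the tangent of half this angle, whatever the lens; pixels are square), "cx", "cy" (the principal point, pixels), "world_from_camera" (4x4, takes a point from camera to world coordinates). Camera axes: x right, y up, looking along -z (the intrinsics and any distortion apply to the point x, -y, -z); pixel columns grow to the right and rows downward; lengths in mm; the calibration is good to about 2 mm. The wrist camera is an equidistant fisheye: a pixel r from the principal point sees the ray r / f radians off the axis. A picture is of the moment at which its call begins. There is no depth.
- close_job(): hands the job in, once; it reports no verdict.
Trained networks look in the newest picture that a camera, given by its name, has taken for a name from the list of things; names that differ only in an ending like _2 or _b are one class to them, and where a whole thing is asked for, a point or a joint stands for the part that bears it (a point fixed in the world has none). Each returns a list of dicts, best first, with "score" (0 to 1); they miss things now and then, are a little off and sometimes report something else, mostly with a low value. They report only what shows in the picture. A call takes as long as a camera call. They do not tell look-alikes from the thing itself.
- search_frame(camera, label): "position" ([x, y, z] in mm, in the coordinates of the camera as it stood for that picture, good to about 4 mm: the middle of the surface that is visible of it).
- spot_point(camera, label): "position" ([x, y, z] in mm, in the coordinates of the camera as it stood for that picture, good to about 4 mm: a listed point, or the origin of a listed thing).
The state is a dict: "time": time; "joint_positions": joint angles; "dq": joint speeds; "tau": joint torques, N m; "tool_pos": TCP position; "tcp_rot": TCP orientation; "contact_force": force on the tool from outside, world axes, zero at the start; "moment": the same for the moment, N m; "grip_width": finger opening in mm.
Only numpy, scipy, OpenCV 4.12 (cv2) and the standard library are available. Lean on these libraries where they do the work, as an engineer would, in place of code of your own. Each camera call takes 0.05 s, during which the arm holds its last target.

## Working session

There is one attempt and no reset: what is moved stays moved. The work goes in short steps, Python scripts to look and compute and a shell command to move; the robot and the scene stay as the last step left them, time stands still between calls to the robot, and variables do not carry over. Pictures are saved under pics/ and viewed, and the job is handed in when it is done.

```bash
mkdir -p pics; cat > h.py <<'E'
from plant import *
import numpy as np, cv2
def w(c,p):
    M=np.array(c["world_from_camera"]); return (M@np.r_[p,1])[:3]
def save(c,n,crop=None,s=1):
    im=c["img"][:,:,::-1]
    if crop: x0,y0,x1,y1=crop; im=im[y0:y1,x0:x1]
    if s!=1: im=cv2.resize(im,None,fx=s,fy=s,interpolation=cv2.INTER_CUBIC)
    cv2.imwrite("pics/"+n+".png",im)
def ray(c,u,v,z):
    M=np.array(c["world_from_camera"]); f=200/np.tan(np.radians(c["vertical_fov"])/2)
    d=M[:3,:3]@np.array([(u-c["cx"])/f,-(v-c["cy"])/f,-1]); o=M[:3,3]
    return o+d*(z-o[2])/d[2]
E
python3 - <<'E'
from h import *
o=get_obs(); print(o["time"],o["tool_pos"],o["tcp_rot"],o["grip_width"])
for n in ["scene","top"]:
    c=capture(n); save(c,n+"0"); print(n,c["vertical_fov"],c["cx"],c["cy"],np.round(c["world_from_camera"],2).tolist())
    for l in ["key_run_top","key_load_top","key_standby_top","shaker","pad","tool_mid","jar1_mid","flask","amber","beaker","washbottle","dish","stopper"]:
        print(n,l,[(round(d["score"],2),np.round(w(c,d["position"])).tolist()) for d in spot_point(n,l)[:6]])
print(get_obs()["time"])
E
```

```text
0.0 [ 144.96390798 -504.18711097  248.03947459] [-3.14137108e+00  1.57065913e-03 -1.29096464e+00] 91.69978325841228
scene 48.63332793783405 318.70898139118685 198.11588370665928 [[0.65, -0.56, 0.51, 1077.2], [0.76, 0.49, -0.43, -476.59], [-0.0, 0.67, 0.74, 866.71], [0.0, 0.0, 0.0, 1.0]]
scene key_run_top [(0.72, [517.0, -286.0, 77.0]), (0.26, [525.0, -372.0, 62.0])]
scene key_load_top [(0.84, [524.0, -328.0, 76.0]), (0.7, [702.0, -243.0, -5.0])]
scene key_standby_top [(0.52, [525.0, -368.0, 65.0])]
scene shaker [(0.63, [629.0, -5.0, -1.0])]
scene pad [(0.58, [550.0, 333.0, -5.0])]
scene tool_mid []
scene jar1_mid [(0.77, [440.0, 117.0, 44.0])]
scene flask [(0.56, [759.0, 159.0, -4.0])]
scene amber [(0.82, [771.0, -171.0, -3.0])]
scene beaker [(0.58, [702.0, -245.0, -5.0])]
scene washbottle [(0.74, [666.0, 237.0, -4.0])]
scene dish [(0.65, [291.0, 269.0, -4.0]), (0.39, [522.0, -330.0, 74.0])]
scene stopper [(0.65, [310.0, -307.0, 0.0]), (0.42, [524.0, -370.0, 65.0])]
top 57.355994328332066 327.1737676726849 198.80947205539684 [[-0.02, 0.99, -0.15, 367.03], [-1.0, -0.03, -0.02, -10.26], [-0.02, 0.15, 0.99, 1107.12], [0.0, 0.0, 0.0, 1.0]]
top key_run_top [(0.77, [517.0, -284.0, 78.0])]
top key_load_top [(0.55, [520.0, -326.0, 81.0])]
top key_standby_top [(0.66, [520.0, -370.0, 69.0])]
top shaker [(0.95, [628.0, 2.0, -2.0])]
top pad [(0.74, [544.0, 336.0, 2.0])]
top tool_mid [(0.65, [549.0, 322.0, 65.0])]
top jar1_mid [(0.64, [439.0, 117.0, 43.0]), (0.47, [688.0, -245.0, 4.0])]
top flask [(0.85, [757.0, 165.0, 2.0])]
top amber [(0.55, [771.0, -168.0, 7.0])]
top beaker [(0.94, [691.0, -242.0, -3.0])]
top washbottle [(0.75, [660.0, 238.0, 4.0])]
top dish [(0.93, [282.0, 269.0, 4.0]), (0.23, [303.0, -302.0, 2.0])]
top stopper [(0.66, [308.0, -301.0, 2.0])]
1.4
```

View pics/scene0.png

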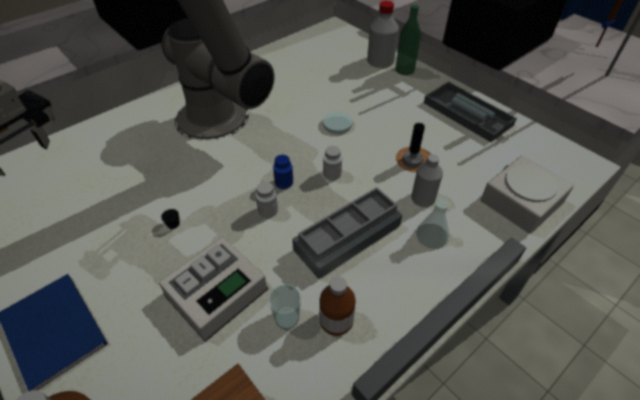

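View pics/top0.png

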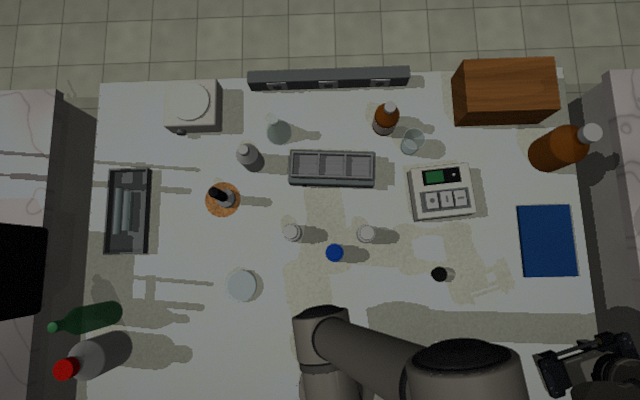

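```bash
python3 - <<'E'
from h import *
c=capture("top"); save(c,"topcrop",(200,120,500,300),2.6)
s=capture("scene"); save(s,"scenecrop",(140,110,460,350),2.4)
for cam,cc in (("top",c),("scene",s)):
  for l in ["jar1_mid","jar2_mid","jar3_mid","tool_mid","shaker","pad"]:
    for f in (spot_point,search_frame):
      print(cam,l,f.__name__,[(round(d["score"],2),np.round(w(cc,d["position"])).tolist()) for d in f(cam,l)[:6]])
E
```

```text
top jar1_mid call [(0.53, [440.0, 121.0, 43.0])]
top jar1_mid call [(0.6, [436.0, 111.0, 85.0]), (0.47, [433.0, 118.0, 87.0])]
top jar2_mid call []
top jar2_mid call [(0.22, [307.0, -300.0, 38.0]), (0.16, [424.0, -98.0, 88.0])]
top jar3_mid call [(0.78, [434.0, -99.0, 45.0]), (0.77, [375.0, -3.0, 48.0]), (0.31, [692.0, -242.0, 0.0])]
top jar3_mid call [(0.83, [380.0, -8.0, 89.0]), (0.77, [429.0, -99.0, 90.0])]
top tool_mid call [(0.91, [550.0, 323.0, 65.0])]
top tool_mid call [(0.63, [544.0, 312.0, 21.0])]
top shaker call [(0.97, [624.0, 0.0, -0.0])]
top shaker call [(0.97, [620.0, -0.0, 58.0])]
top pad call [(0.61, [543.0, 332.0, 3.0]), (0.41, [772.0, -170.0, 3.0])]
top pad call [(0.71, [529.0, 337.0, 3.0]), (0.18, [516.0, -326.0, 83.0])]
scene jar1_mid call [(0.65, [442.0, 116.0, 47.0]), (0.22, [519.0, -284.0, 77.0])]
scene jar1_mid call [(0.76, [455.0, 103.0, 59.0])]
scene jar2_mid call []
scene jar2_mid call []
scene jar3_mid call [(0.82, [376.0, -6.0, 43.0]), (0.79, [429.0, -95.0, 42.0])]
scene jar3_mid call [(0.84, [446.0, -104.0, 58.0]), (0.66, [395.0, -15.0, 57.0])]
scene tool_mid call [(0.83, [552.0, 322.0, 65.0])]
scene tool_mid call [(0.96, [563.0, 310.0, 50.0]), (0.7, [767.0, 145.0, 44.0])]
scene shaker call [(0.65, [629.0, -6.0, 0.0])]
scene shaker call [(0.98, [645.0, -28.0, 59.0]), (0.67, [531.0, -331.0, 75.0])]
scene pad call [(0.56, [548.0, 332.0, -4.0])]
scene pad call [(0.76, [543.0, 318.0, -4.0])]
```

View pics/topcrop.png

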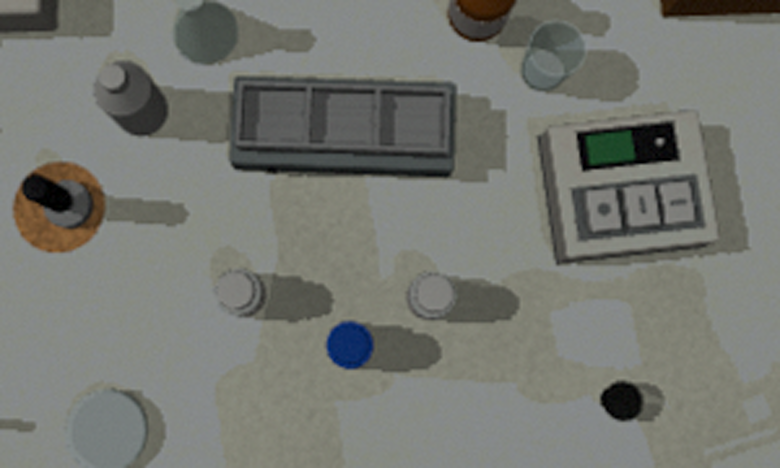

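View pics/scenecrop.png

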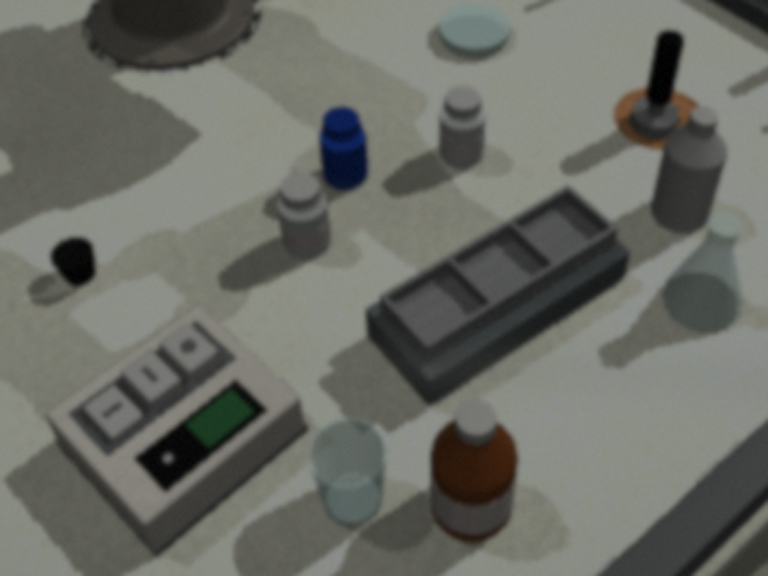

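```bash
python3 - <<'E'
from h import *
c=capture("top")
def t(n,u,v,z): print(n,np.round(ray(c,200+u/2.6,120+v/2.6,z),1)[:2])
t("jarA",239,290,88);t("jarB",432,294,88);t("blue",350,345,88)
t("run",604,210,78);t("load",642,206,78);t("stby",680,202,68)
for p in [(237,79),(455,83),(450,153),(236,148)]: t("rim",*p,78)
t("baysep1",309,115,78);t("sep2",380,117,78)
t("pad",58,207,2);t("tooltop",36,185,130)
for l in ["flask","amber","beaker","washbottle"]:pass
E
```

```text
jarA [436.1 111.4]
jarB [426.9 -94.9]
blue [375.   -6.1]
run [ 514.  -285.8]
load [ 517.4 -327.1]
stby [ 522.2 -371.9]
rim [673.1 113.1]
rim [ 661.3 -130.4]
rim [ 581.8 -121.6]
rim [594.  114.7]
baysep1 [629.3  33. ]
sep2 [624.8 -45.8]
pad [545.3 335.9]
tooltop [548.7 319.6]
```

```bash
python3 -m handwheel '{"translation":[[0.31,0.147,0],[0.31,0.147,0],[0.31,0.147,-0.05],[0.31,0.147,-0.05],[0.31,0.147,-0.05],[0.31,0.147,-0.05],[0.31,0.147,-0.05],[0.31,0.147,-0.05]],"twist":[0.11,0.11,0.11,0.11,0.11,0.11,0.11,0.11]}' 255
python3 - <<'E'
from h import *
c=capture("wrist"); save(c,"w1"); print(c["vertical_fov"],c["cx"],c["cy"],np.round(c["world_from_camera"],2).tolist())
for l in ["key_run_top","key_load_top","key_standby_top"]:
        print(l,[(round(d["score"],2),np.round(w(c,d["position"])).tolist()) for d in spot_point("wrist",l)[:6]])
o=get_obs(); print(o["time"],o["tool_pos"],o["tcp_rot"],o["grip_width"],o["contact_force"])
E
```

```text
time: 3.75
tool_pos: [525.0, -324.6, 203.5]
tcp_rot: [3.139, -0.004, 0.128]
contact_force: [-0.3, -0.7, 0.4]
grip_width: 16.7
65.70646984690485 326.44448839868613 200.20024156849865 [[0.99, -0.12, -0.04, 514.55], [0.13, 0.95, 0.29, -247.81], [0.0, -0.29, 0.96, 339.38], [0.0, 0.0, 0.0, 1.0]]
key_run_top [(0.67, [517.0, -286.0, 79.0])]
key_load_top [(0.85, [521.0, -330.0, 81.0])]
key_standby_top [(0.81, [526.0, -364.0, 65.0])]
3.95 [ 523.82649988 -324.78507359  203.10681916] [ 3.13942156e+00 -2.82489719e-03  1.23074670e-01] 1.9784591965555294 [-0.79431191 -0.61736931 -0.93878684]
```

View pics/w1.png

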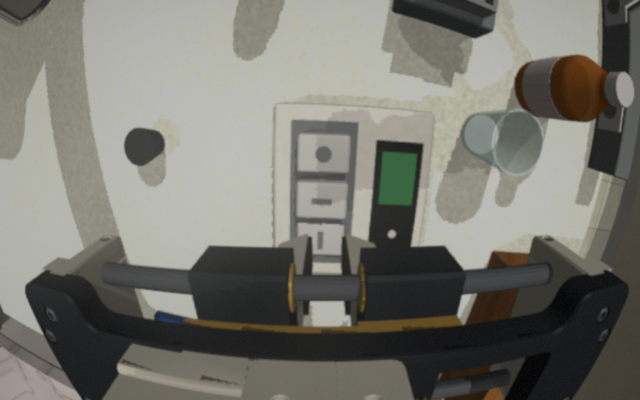

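```bash
cat >> h.py <<'E'
def fray(c,u,v,z):
    M=np.array(c["world_from_camera"]); f=200/np.tan(np.radians(c["vertical_fov"])/2)
    a=np.array([u-c["cx"],v-c["cy"]]); r=np.hypot(*a); th=r/f
    s=np.sin(th)/max(r,1e-9)
    d=M[:3,:3]@np.array([a[0]*s,-a[1]*s,-np.cos(th)]); o=M[:3,3]
    return o+d*(z-o[2])/d[2]
E
python3 - <<'E'
from h import *
c=capture("wrist")
for p in [(323,154,78),(321,200,78),(321,237,68),(298,135,78),(349,135,78),(299,173,78),(348,174,78),(298,181,78),(347,182,78),(297,219,78),(346,220,78)]: print(p,np.round(fray(c,*p),1)[:2])
E
```

```text
(323, 154, 78) [ 516.4 -286.1]
(321, 200, 78) [ 519.5 -326.8]
(321, 237, 68) [ 524.  -366.4]
(298, 135, 78) [ 493.5 -272.4]
(349, 135, 78) [ 536.1 -267.2]
(299, 173, 78) [ 497.8 -304.9]
(348, 174, 78) [ 539.8 -300.7]
(298, 181, 78) [ 497.6 -312.1]
(347, 182, 78) [ 539.9 -307.8]
(297, 219, 78) [ 500.1 -347.2]
(346, 220, 78) [ 544.  -342.7]
```

```bash
python3 -m handwheel '{"translation":[[-0.025,-0.02,-0.09],[0,0,-0.09],[0,0,-0.09],[0,0,-0.09],[0,0,-0.09],[0,0,-0.09],[0,0,-0.05],[0,0,0]],"twist":[0,0,0,0,0,0,0,0]}' 255
```

```text
time: 5.0
tool_pos: [515.6, -330.9, 108.3]
tcp_rot: [3.14, -0.002, 0.114]
contact_force: [0.6, 0.1, 0.6]
grip_width: 0.3
```

```bash
python3 -m handwheel '{"translation":[[0.025,0.018,-0.02],[0,0,-0.02],[0,0,-0.01],[0,0,-0.01],[0,0,-0.01],[0,0,-0.01],[0,0,-0.01],[0,0,0]],"twist":[0,0,0,0,0,0,0,0]}'
```

```text
time: 6.0
tool_pos: [520.4, -328.4, 95.9]
tcp_rot: [3.138, -0.004, 0.115]
contact_force: [0.3, -0.2, 0.3]
grip_width: 0.6
```

```bash
python3 -m handwheel '{"translation":[[0,0,-0.01],[0,0,0],[0,0,-0.01],[0,0,0],[0,0,-0.01],[0,0,0],[0,0,-0.01],[0,0,0]],"twist":[0,0,0,0,0,0,0,0]}'
python3 - <<'E'
from h import *
c=capture("wrist"); save(c,"w2",(260,80,420,280),3); c=capture("top"); save(c,"t2",(380,140,500,230),5)
E
```

```text
time: 7.0
tool_pos: [520.7, -328.7, 90.5]
tcp_rot: [3.137, -0.005, 0.115]
contact_force: [0.2, -1.3, 0.3]
grip_width: 0.7
```

View pics/w2.png

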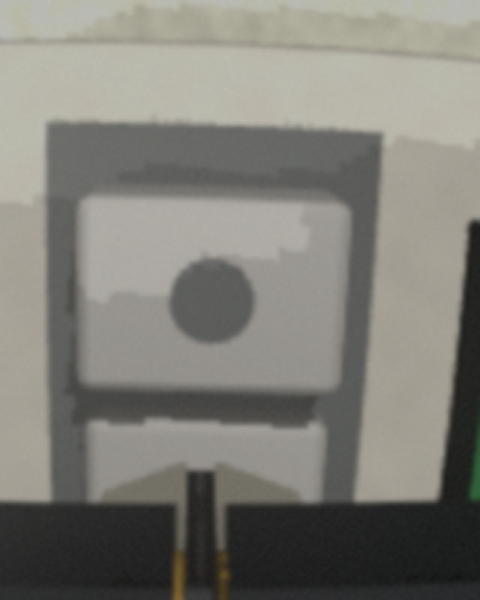

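```bash
python3 -m handwheel '{"translation":[[0,0,-0.01],[0,0,0],[0,0,0],[0,0,-0.01],[0,0,0],[0,0,0],[0,0,0],[0,0,0]],"twist":[0,0,0,0,0,0,0,0]}'
```

```text
time: 8.1
tool_pos: [520.9, -328.9, 90.3]
tcp_rot: [3.136, -0.005, 0.115]
contact_force: [-1.4, 0.5, 3.8]
grip_width: 0.6
```

```bash
python3 -m handwheel '{"translation":[[0,0,0.1],[0,0,0.1],[0,0,0.15],[0,0,0.15],[0,0,0.15],[0,0,0.1],[0,0,0],[0,0,0]],"twist":[0,0,0,0,0,0,0,0]}' 0
python3 - <<'E'
from h import *
c=capture("wrist"); save(c,"w3",(260,80,420,280),3)
o=get_obs(); print(o["time"],o["tool_pos"],o["tcp_rot"][2],o["grip_width"])
for l in ["key_run_top","key_load_top","key_standby_top"]:
        print(l,[(round(d["score"],2),np.round(w(c,d["position"])).tolist()) for d in spot_point("wrist",l)[:6]])
c=capture("top"); save(c,"t3",(200,120,500,300),2.6)
E
```

```text
time: 9.1
tool_pos: [520.8, -328.8, 210.3]
tcp_rot: [3.134, -0.007, 0.115]
contact_force: [-0.9, -0.2, -0.0]
grip_width: 75.5
9.15 [ 520.8662878  -328.85073383  210.19444886] 0.11482778020738937 80.05681193153606
key_run_top [(0.97, [518.0, -281.0, 78.0])]
key_load_top [(0.88, [519.0, -328.0, 66.0])]
key_standby_top [(0.66, [519.0, -285.0, 78.0]), (0.62, [525.0, -368.0, 78.0])]
```

View pics/w3.png

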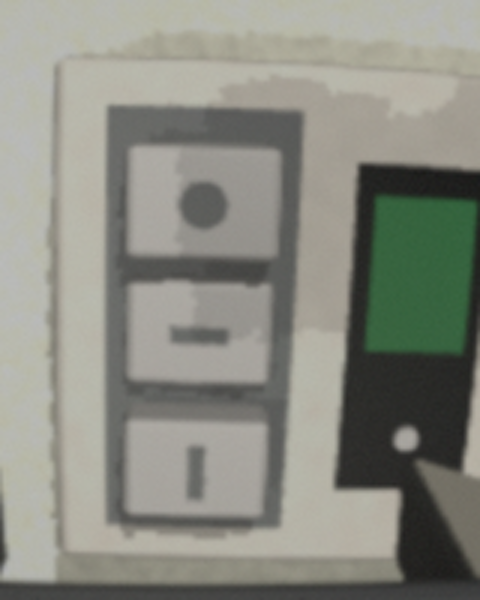

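View pics/t3.png

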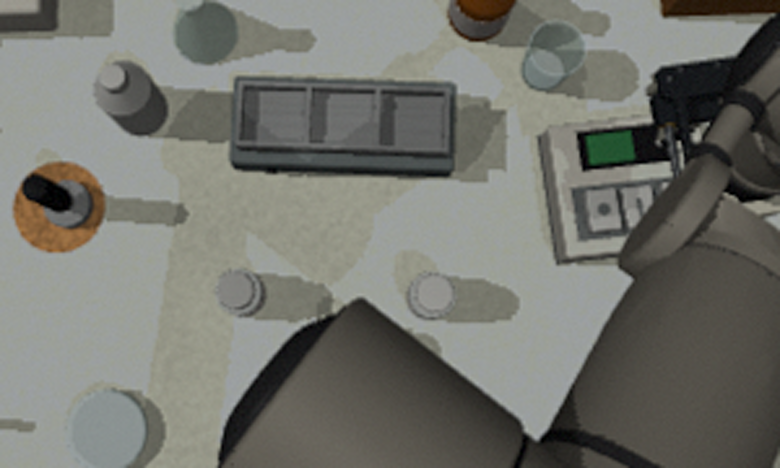

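```bash
python3 -m handwheel '{"translation":[[-0.12,0.28,0],[-0.12,0.28,0],[-0.12,0.28,0],[-0.12,0.28,0],[-0.12,0.28,0],[0,0,0],[0,0,0],[0,0,0]],"twist":[-0.02,-0.02,-0.02,-0.02,-0.02,0,0,0]}' 0
python3 - <<'E'
from h import *
c=capture("wrist"); save(c,"w4")
o=get_obs(); print(o["time"],o["tool_pos"],o["tcp_rot"][2],o["grip_width"])
for l in ["jar1_mid","jar3_mid","shaker"]:
        print(l,[(round(d["score"],2),np.round(w(c,d["position"])).tolist()) for d in spot_point("wrist",l)[:6]])
E
```

```text
time: 10.35
tool_pos: [427.5, -114.5, 207.2]
tcp_rot: [3.136, -0.005, -0.049]
contact_force: [0.2, 0.1, -0.7]
grip_width: 91.6
10.4 [ 427.57846665 -114.57886555  207.12351454] -0.049060238196849015 91.87683309793512
jar1_mid []
jar3_mid [(0.87, [427.0, -96.0, 41.0]), (0.78, [378.0, -10.0, 43.0]), (0.31, [627.0, -4.0, 0.0])]
shaker [(0.61, [629.0, -1.0, -4.0])]
```

View pics/w4.png

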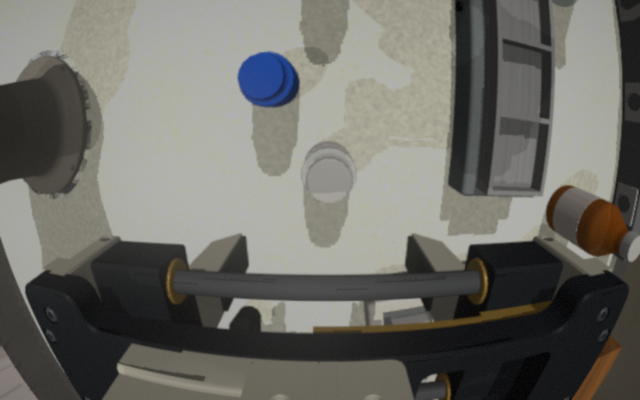

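```bash
python3 - <<'E'
from h import *
c=capture("wrist"); save(c,"w4b",(440,0,640,210),3.8)
print(fray(c,329,179,88))
E
```

```text
[430.88190731 -95.93960739  88.        ]
```

View pics/w4b.png

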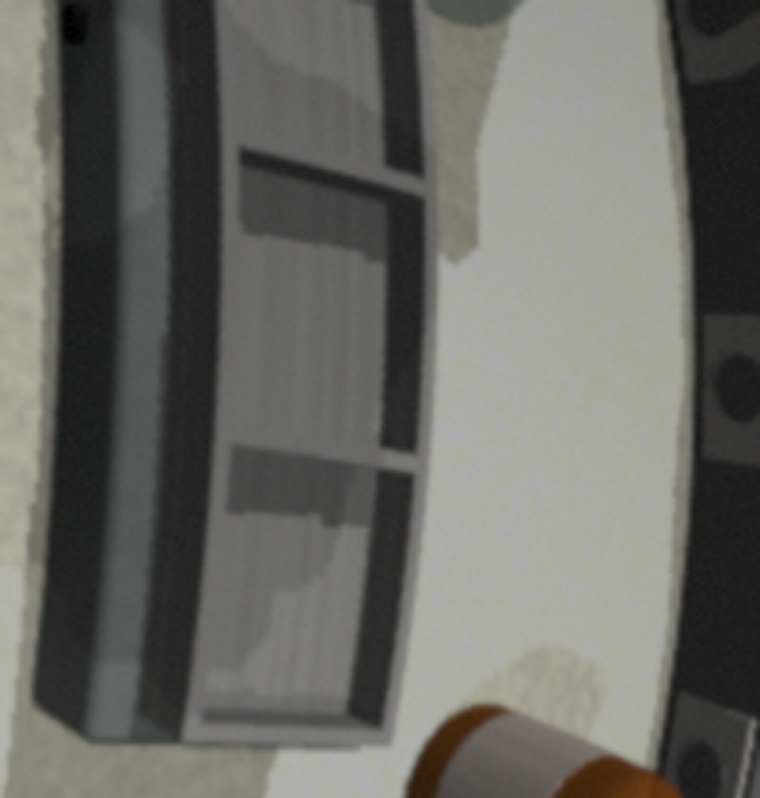

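```bash
python3 -m handwheel '{"translation":[[0.02,0.12,-0.1],[0,0,-0.17],[0,0,-0.17],[0,0,-0.17],[0,0,-0.17],[0,0,-0.1],[0,0,0],[0,0,0]],"twist":[0,0,0,0,0,0,0,0]}' 0
```

```text
time: 11.6
tool_pos: [431.9, -97.9, 71.8]
tcp_rot: [3.135, -0.007, -0.052]
contact_force: [0.8, -0.3, 0.2]
grip_width: 91.9
```

```bash
python3 -m handwheel '{"translation":[[-0.006,0.01,-0.05],[0,0,-0.05],[0,0,-0.03],[0,0,0],[0,0,0],[0,0,0],[0,0,0],[0,0,0]],"twist":[0,0,0,0,0,0,0,0]}' 0
python3 -m handwheel '{"translation":[[0,0,0],[0,0,0],[0,0,0],[0,0,0],[0,0,0],[0,0,0],[0,0,0],[0,0,0]],"twist":[0,0,0,0,0,0,0,0]}' 255
python3 - <<'E'
from h import *
c=capture("wrist"); save(c,"w5")
E
```

```text
time: 12.6
tool_pos: [432.1, -96.8, 52.6]
tcp_rot: [3.134, -0.011, -0.052]
contact_force: [0.6, 0.3, -0.7]
grip_width: 92.0
time: 13.6
tool_pos: [432.0, -96.8, 52.7]
tcp_rot: [3.134, -0.01, -0.052]
contact_force: [-0.7, -0.0, 0.2]
grip_width: 51.6
```

View pics/w5.png

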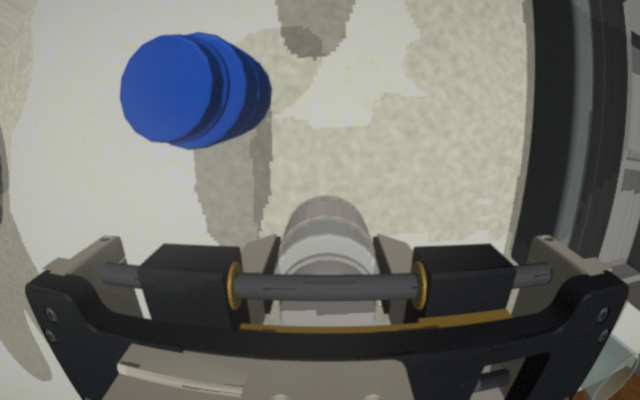

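```bash
python3 -m handwheel '{"translation":[[0,0,0.1],[0,0,0.25],[0,0,0.25],[0.15,0,0.25],[0.28,-0.02,0.05],[0.28,-0.02,0],[0.28,-0.02,0],[0.2,0,0]],"twist":[0,0,0,0,0,0,0,0]}'
python3 -m handwheel '{"translation":[[0,0,0],[0,0,0],[0,0,0],[0,0,0],[0,0,0],[0,0,0],[0,0,0],[0,0,0]],"twist":[0,0,0,0,0,0,0,0]}'
python3 - <<'E'
from h import *
c=capture("wrist"); save(c,"w6")
print([(round(d["score"],2),np.round(w(c,d["position"])).tolist()) for d in spot_point("wrist","shaker")[:6]])
E
```

```text
time: 14.65
tool_pos: [611.6, -104.8, 190.6]
tcp_rot: [3.136, -0.005, -0.053]
contact_force: [0.3, -0.0, -1.4]
grip_width: 51.5
time: 15.65
tool_pos: [609.9, -104.5, 189.2]
tcp_rot: [3.137, -0.002, -0.053]
contact_force: [-0.1, -0.6, -1.6]
grip_width: 51.5
[(0.72, [628.0, -3.0, -1.0])]
```

View pics/w6.png

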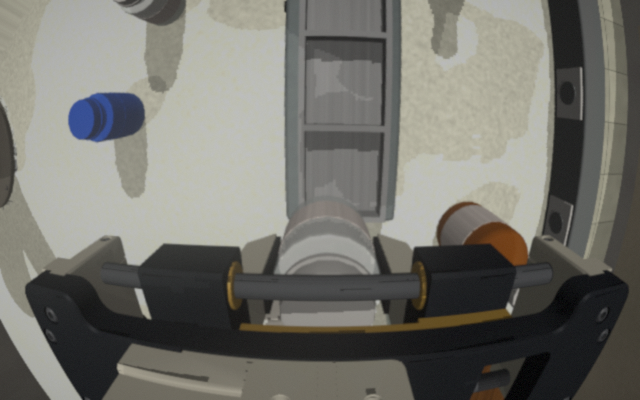

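```bash
python3 - <<'E'
from h import *
c=capture("wrist"); save(c,"w6b",(270,0,430,230),3.4)
E
```

```text
(no output)
```

View pics/w6b.png

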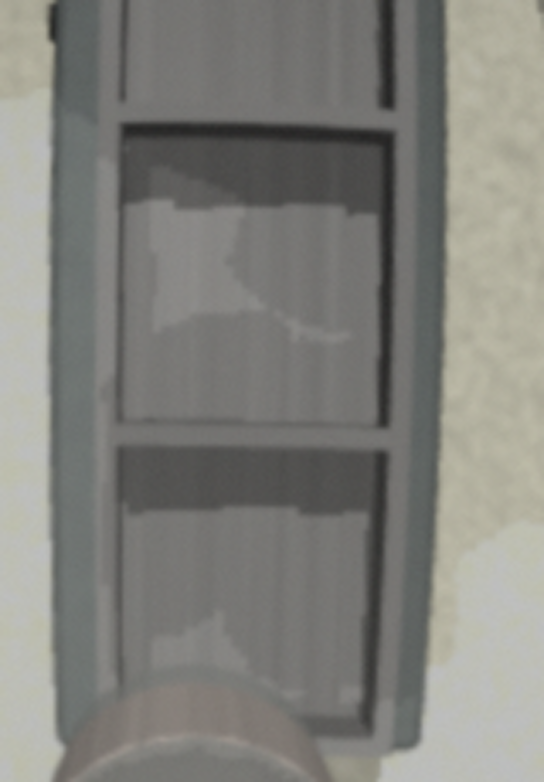

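```bash
python3 - <<'E'
from h import *
c=capture("wrist")
M=[(120,124),(396,130),(388,430),(118,425)]; R=[(119,449),(388,450),(375,738)]
P=[fray(c,270+u/3.4,v/3.4,78)[:2] for u,v in M]; print(np.round(P,1).tolist(),np.mean(P,0))
print(np.round([fray(c,270+u/3.4,v/3.4,78)[:2] for u,v in R],1).tolist())
E
```

```text
[[601.0, 32.5], [664.9, 29.0], [659.7, -43.1], [596.4, -39.1]] [630.48135905  -5.20538296]
[[596.3, -44.8], [659.5, -47.9], [655.6, -119.8]]
```

```bash
python3 -m handwheel '{"translation":[[0.06,0.08,0],[0.055,0.075,0],[0,0,0],[0,0,-0.05],[0,0,-0.1],[0,0,-0.1],[0,0,-0.05],[0,0,0]],"twist":[0,0,0,0,0,0,0,0]}'
python3 -m handwheel '{"translation":[[0,0,0],[0,0,0],[0,0,0],[0,0,0],[0,0,0],[0,0,0],[0,0,0],[0,0,0]],"twist":[0,0,0,0,0,0,0,0]}'

```

```text
time: 16.85
tool_pos: [627.5, -79.2, 139.2]
tcp_rot: [3.137, 0.001, -0.053]
contact_force: [-0.2, -0.5, -2.1]
grip_width: 51.4
time: 17.85
tool_pos: [628.4, -79.5, 140.9]
tcp_rot: [3.137, -0.002, -0.053]
contact_force: [-0.3, 0.7, -1.5]
grip_width: 51.7
```

```bash
python3 -m handwheel '{"translation":[[-0.016,-0.015,0],[0,0,-0.05],[0,0,-0.05],[0,0,-0.04],[0,0,-0.02],[0,0,0],[0,0,0],[0,0,0]],"twist":[0,0,0,0,0,0,0,0]}'
python3 - <<'E'
from h import *
c=capture("wrist"); save(c,"w7",(200,80,450,280),3)
c=capture("scene"); save(c,"s7",(240,170,420,300),4)
E
```

```text
time: 18.85
tool_pos: [625.6, -81.9, 114.6]
tcp_rot: [3.137, -0.001, -0.053]
contact_force: [0.2, -0.8, -2.5]
grip_width: 51.3
```

View pics/w7.png

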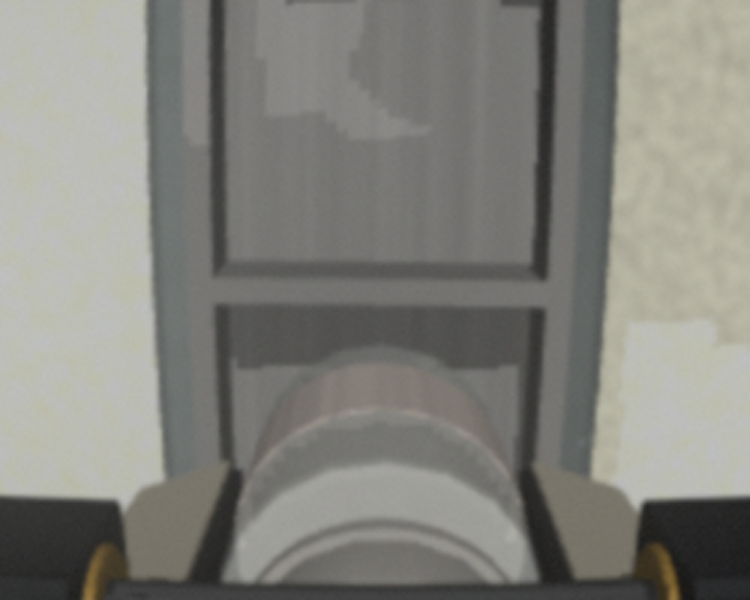

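View pics/s7.png

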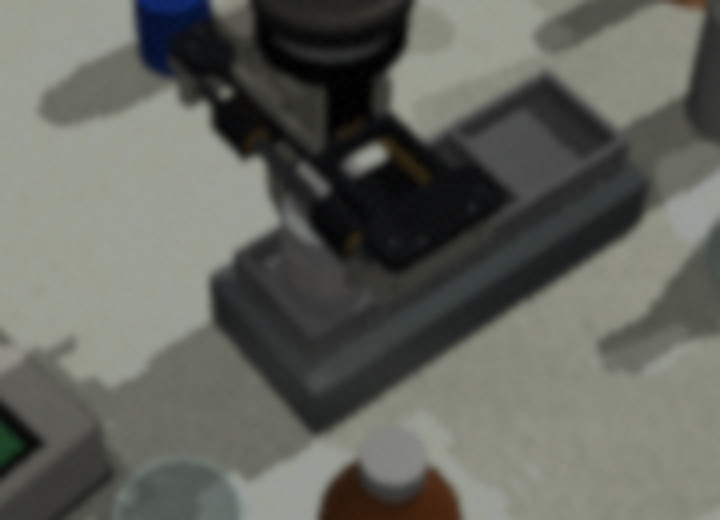

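Centred in the right bay. Lower the last 2 mm and release.

```bash
python3 -m handwheel '{"translation":[[0,0,-0.01],[0,0,0],[0,0,-0.01],[0,0,0],[0,0,0],[0,0,0],[0,0,0],[0,0,0]],"twist":[0,0,0,0,0,0,0,0]}'
```

```text
time: 19.95
tool_pos: [625.9, -81.9, 112.8]
tcp_rot: [3.136, -0.002, -0.053]
contact_force: [-0.6, 0.4, -0.5]
grip_width: 51.8
```

```bash
python3 -m handwheel '{"translation":[[0,0,0],[0,0,0],[0,0,0],[0,0,0],[0,0,0],[0,0,0],[0,0,0],[0,0,0]],"twist":[0,0,0,0,0,0,0,0]}' 0
python3 -m handwheel '{"translation":[[0,0,0.1],[0,0,0.2],[0,0,0.3],[0,0,0.1],[-0.2,0.1,0],[-0.35,0.35,0],[-0.35,0.35,0],[-0.3,0.35,0]],"twist":[0,0,0,0,0,0,0,0]}' 0
python3 - <<'E'
from h import *
c=capture("wrist"); save(c,"w8")
o=get_obs(); print(o["time"],o["tool_pos"],o["tcp_rot"][2],o["grip_width"])
for l in ["jar1_mid","jar3_mid","shaker"]:
        print(l,[(round(d["score"],2),np.round(w(c,d["position"])).tolist()) for d in spot_point("wrist",l)[:6]])
E
```

```text
time: 20.95
tool_pos: [626.4, -82.1, 113.3]
tcp_rot: [3.136, -0.004, -0.053]
contact_force: [-0.3, -0.0, -0.3]
grip_width: 92.0
time: 21.95
tool_pos: [465.1, 69.7, 228.7]
tcp_rot: [3.135, -0.015, -0.059]
contact_force: [0.3, 0.4, 1.0]
grip_width: 91.7
22.0 [459.82932546  74.30232954 228.55042276] -0.05616874998191035 91.93181449329754
jar1_mid [(0.64, [438.0, 117.0, 46.0])]
jar3_mid [(0.75, [376.0, -6.0, 44.0])]
shaker [(0.8, [628.0, 1.0, -4.0])]
```

View pics/w8.png

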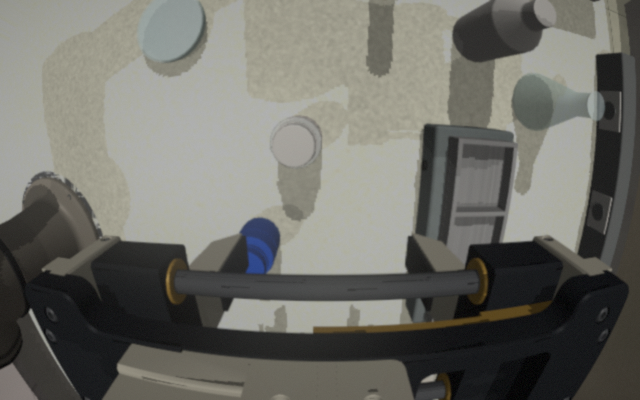

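```bash
python3 - <<'E'
from h import *
c=capture("wrist"); save(c,"w9",(240,90,360,210),5)
o=get_obs(); print(o["time"],o["tool_pos"],o["tcp_rot"][2],o["grip_width"])
print([(round(d["score"],2),np.round(w(c,d["position"])).tolist()) for d in spot_point("wrist","jar1_mid")[:6]])
E
```

```text
22.2 [467.19706291  68.72718387 228.70094934] -0.05724780054294132 91.87489778884108
[(0.85, [439.0, 113.0, 48.0])]
```

View pics/w9.png

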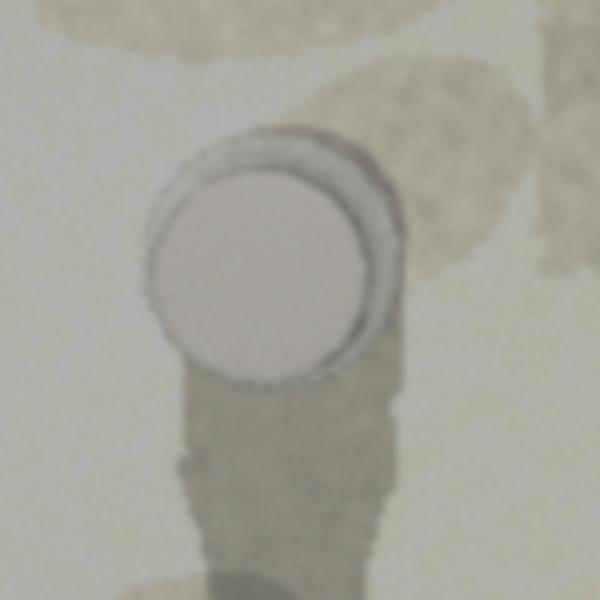

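```bash
python3 - <<'E'
from h import *
c=capture("wrist"); print(fray(c,291.6,145,88), get_obs()["tool_pos"])
E
```

```text
[441.07716048 114.83826033  88.        ] [467.45369783  68.00435693 227.93792014]
```

```bash
python3 -m handwheel '{"translation":[[-0.09,0.16,-0.05],[-0.09,0.16,-0.1],[0,0,-0.2],[0,0,-0.25],[0,0,-0.2],[0,0,-0.1],[0,0,-0.03],[0,0,0]],"twist":[0,0,0,0,0,0,0,0]}' 0
```

```text
time: 23.3
tool_pos: [447.5, 110.7, 84.1]
tcp_rot: [3.135, -0.017, -0.073]
contact_force: [0.0, -0.1, 0.6]
grip_width: 91.7
```

```bash
python3 -m handwheel '{"translation":[[-0.045,0.032,0],[0,0,0],[0,0,-0.05],[0,0,-0.07],[0,0,-0.07],[0,0,-0.02],[0,0,0],[0,0,0]],"twist":[0.015,0,0,0,0,0,0,0]}' 0
```

```text
time: 24.3
tool_pos: [441.4, 115.8, 51.7]
tcp_rot: [3.135, -0.02, -0.048]
contact_force: [-0.0, 0.2, 0.3]
grip_width: 92.0
```

```bash
python3 -m handwheel '{"translation":[[0,0,0],[0,0,0],[0,0,0],[0,0,0],[0,0,0],[0,0,0],[0,0,0],[0,0,0]],"twist":[0,0,0,0,0,0,0,0]}' 255
python3 -m handwheel '{"translation":[[0,0,0.1],[0,0,0.25],[0,0,0.25],[0.15,0,0.25],[0.28,-0.1,0.05],[0.28,-0.1,0],[0.28,-0.1,0],[0.25,-0.1,0]],"twist":[0,0,0,0,0,0,0,0]}'
python3 -m handwheel '{"translation":[[0,0,0],[0,0,0],[0,0,0],[0,0,0],[0,0,0],[0,0,0],[0,0,0],[0,0,0]],"twist":[0,0,0,0,0,0,0,0]}'
python3 - <<'E'
from h import *
c=capture("wrist"); save(c,"w10",(200,50,450,280),2.6)
print(get_obs()["tool_pos"])
E
```

```text
time: 25.3
tool_pos: [441.4, 115.9, 52.3]
tcp_rot: [3.135, -0.021, -0.048]
contact_force: [-0.5, -0.4, 0.6]
grip_width: 52.1
time: 26.3
tool_pos: [628.5, 55.1, 190.2]
tcp_rot: [3.135, -0.016, -0.045]
contact_force: [0.5, -0.6, -1.7]
grip_width: 51.7
time: 27.3
tool_pos: [627.1, 55.4, 188.6]
tcp_rot: [3.135, -0.013, -0.045]
contact_force: [0.1, -0.2, -2.0]
grip_width: 51.4
[627.15636497  55.4661605  188.6036662 ]
```

View pics/w10.png

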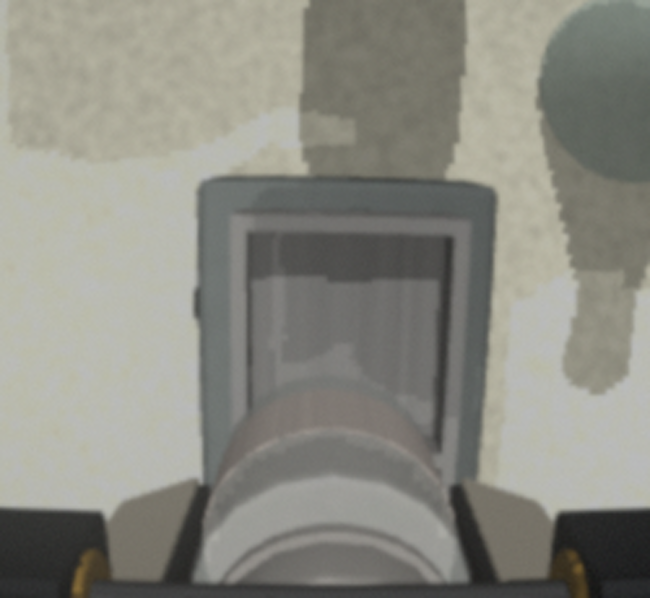

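```bash
python3 - <<'E'
from h import *
c=capture("wrist")
for p in [(247,230),(455,234),(442,450),(247,420)]: print(np.round(fray(c,200+p[0]/2.6,50+p[1]/2.6,78),1)[:2])
E
```

```text
[606.  110.2]
[669.9 106.2]
[665.2  35.2]
[601.7  49. ]
```

```bash
python3 -m handwheel '{"translation":[[0.03,0.055,0],[0.025,0.055,0],[0,0,0],[0,0,-0.05],[0,0,-0.1],[0,0,-0.1],[0,0,-0.05],[0,0,0]],"twist":[0,0,0,0,0,0,0,0]}'
python3 -m handwheel '{"translation":[[0,0,0],[0,0,0],[0,0,0],[0,0,0],[0,0,0],[0,0,0],[0,0,0],[0,0,0]],"twist":[0,0,0,0,0,0,0,0]}'

```

```text
time: 28.4
tool_pos: [635.1, 73.1, 138.6]
tcp_rot: [3.135, -0.01, -0.045]
contact_force: [0.0, 0.4, -2.3]
grip_width: 51.5
time: 29.4
tool_pos: [636.0, 73.0, 140.3]
tcp_rot: [3.135, -0.013, -0.045]
contact_force: [0.5, 0.2, -1.7]
grip_width: 51.6
```

```bash
python3 -m handwheel '{"translation":[[-0.007,-0.006,0],[0,0,-0.05],[0,0,-0.05],[0,0,-0.04],[0,0,-0.02],[0,0,0],[0,0,-0.01],[0,0,0]],"twist":[0,0,0,0,0,0,0,0]}'
python3 - <<'E'
from h import *
c=capture("wrist"); save(c,"w11",(200,50,450,280),2.6)
c=capture("scene"); save(c,"s11",(240,130,480,300),3)
E
```

```text
time: 30.4
tool_pos: [634.7, 72.1, 112.6]
tcp_rot: [3.135, -0.012, -0.045]
contact_force: [-0.6, -0.4, -2.4]
grip_width: 51.3
```

View pics/w11.png

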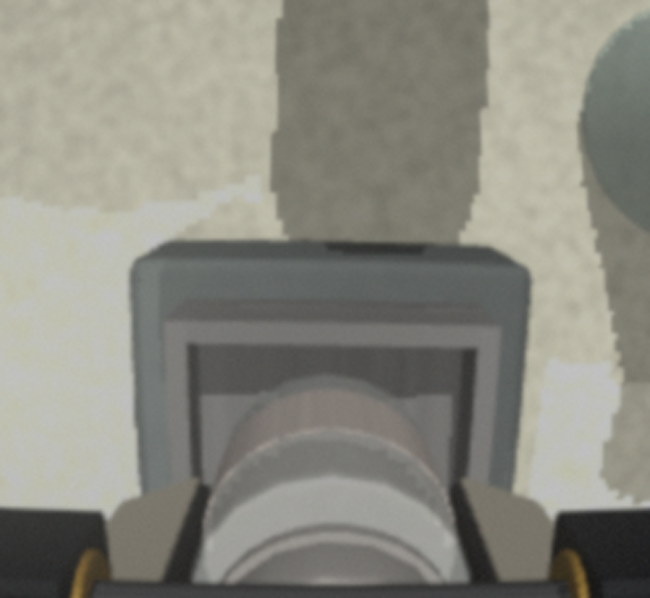

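View pics/s11.png

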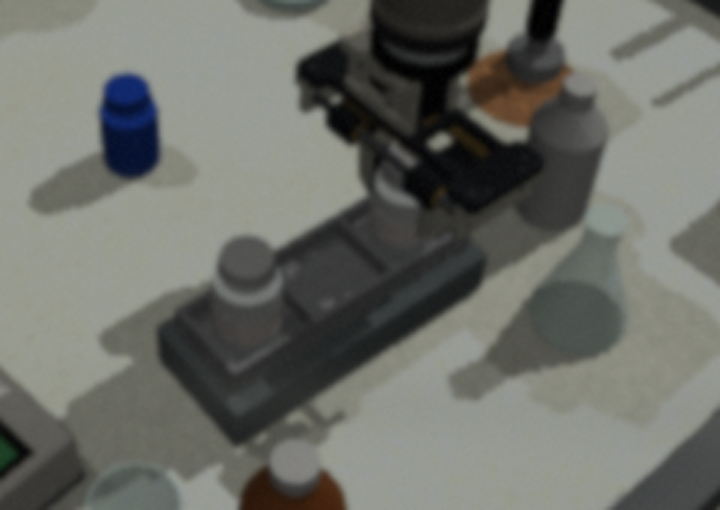

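```bash
python3 -m handwheel '{"translation":[[0,0,-0.01],[0,0,0],[0,0,0],[0,0,0],[0,0,0],[0,0,0],[0,0,0],[0,0,0]],"twist":[0,0,0,0,0,0,0,0]}'
```

```text
time: 31.5
tool_pos: [634.8, 72.1, 112.4]
tcp_rot: [3.135, -0.013, -0.045]
contact_force: [-0.6, 0.3, -0.9]
grip_width: 51.4
```

Contact. Release, rise, then move toward the tool while looking for it.

```bash
python3 -m handwheel '{"translation":[[0,0,0],[0,0,0],[0,0,0],[0,0,0],[0,0,0],[0,0,0],[0,0,0],[0,0,0]],"twist":[0,0,0,0,0,0,0,0]}' 0
python3 -m handwheel '{"translation":[[0,0,0.1],[0,0,0.2],[0,0,0.3],[0,0,0.3],[-0.1,0.05,0.1],[-0.15,0.25,0],[-0.15,0.35,0],[-0.15,0.35,0]],"twist":[0,0,0,0,0,0,0,0]}' 0
python3 -m handwheel '{"translation":[[-0.1,0.25,0],[0,0.1,0],[0,0,0],[0,0,0],[0,0,0],[0,0,0],[0,0,0],[0,0,0]],"twist":[0,0,0,0,0,0,0,0]}' 0
python3 - <<'E'
from h import *
c=capture("wrist"); save(c,"w12")
t=capture("top"); save(t,"t12",(180,110,400,300),3)
for n,cc in (("wrist",c),("top",t)):
  for l in ["tool_mid","pad","jar1_mid"]: print(n,l,[(round(d["score"],2),np.round(w(cc,d["position"])).tolist()) for d in spot_point(n,l)[:6]])
E
```

```text
time: 32.5
tool_pos: [635.5, 72.1, 113.0]
tcp_rot: [3.135, -0.015, -0.045]
contact_force: [0.6, 0.7, -0.7]
grip_width: 92.3
time: 33.5
tool_pos: [552.1, 221.7, 276.8]
tcp_rot: [3.136, -0.025, -0.053]
contact_force: [1.5, 0.6, -1.3]
grip_width: 92.0
time: 34.5
tool_pos: [537.2, 274.6, 280.6]
tcp_rot: [3.137, -0.029, -0.053]
contact_force: [0.5, 0.5, 1.0]
grip_width: 91.7
wrist tool_mid [(0.62, [536.0, 366.0, 66.0])]
wrist pad [(0.71, [548.0, 338.0, 3.0])]
wrist jar1_mid [(0.75, [633.0, 68.0, 107.0])]
top tool_mid [(0.39, [532.0, 367.0, 65.0])]
top pad [(0.97, [542.0, 333.0, -0.0])]
top jar1_mid [(0.75, [635.0, 75.0, 104.0])]
```

View pics/w12.png

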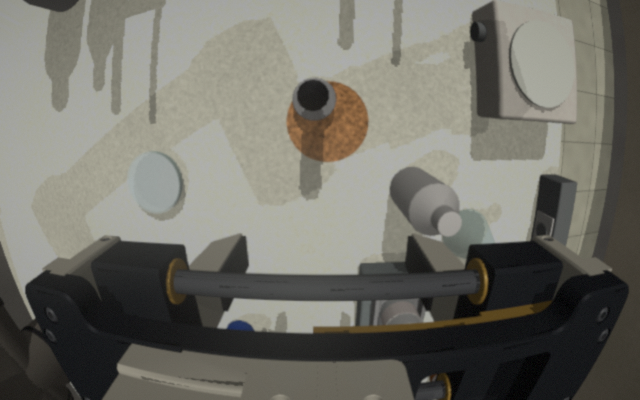

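View pics/t12.png

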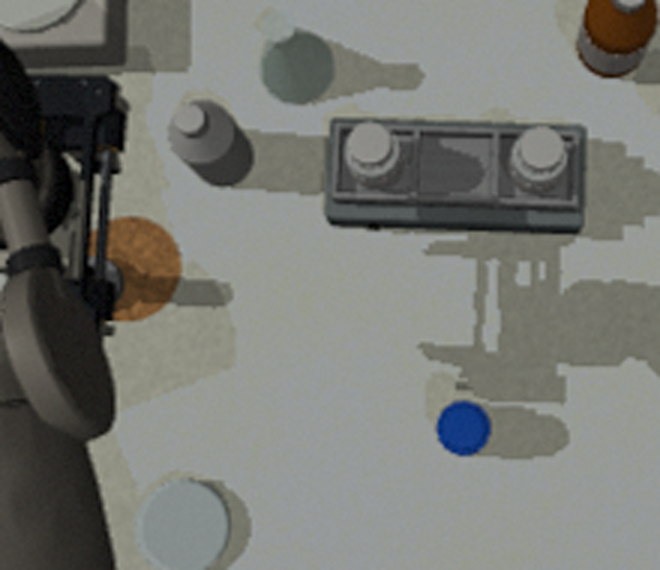

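```bash
python3 -m handwheel '{"translation":[[0,0.2,0],[0,0.15,0],[0,0.1,-0.15],[0,0,-0.15],[0,0,-0.1],[0,0,0],[0,0,0],[0,0,0]],"twist":[0,0,0,0,0,0,0,0]}' 0
python3 - <<'E'
from h import *
c=capture("wrist"); save(c,"w13",(200,80,440,280),3.2)
print(get_obs()["tool_pos"],get_obs()["tcp_rot"])
for l in ["tool_mid","pad"]: print(l,[(round(d["score"],2),np.round(w(c,d["position"])).tolist()) for d in spot_point("wrist",l)[:6]])
E
```

```text
time: 35.9
tool_pos: [537.9, 344.7, 221.3]
tcp_rot: [3.139, -0.033, -0.053]
contact_force: [0.1, 0.5, -0.7]
grip_width: 91.6
[537.93930797 344.75903118 221.48557875] [ 3.13900213 -0.03359351 -0.05298561]
tool_mid [(0.85, [534.0, 368.0, 65.0])]
pad [(0.96, [549.0, 341.0, 2.0])]
```

View pics/w13.png

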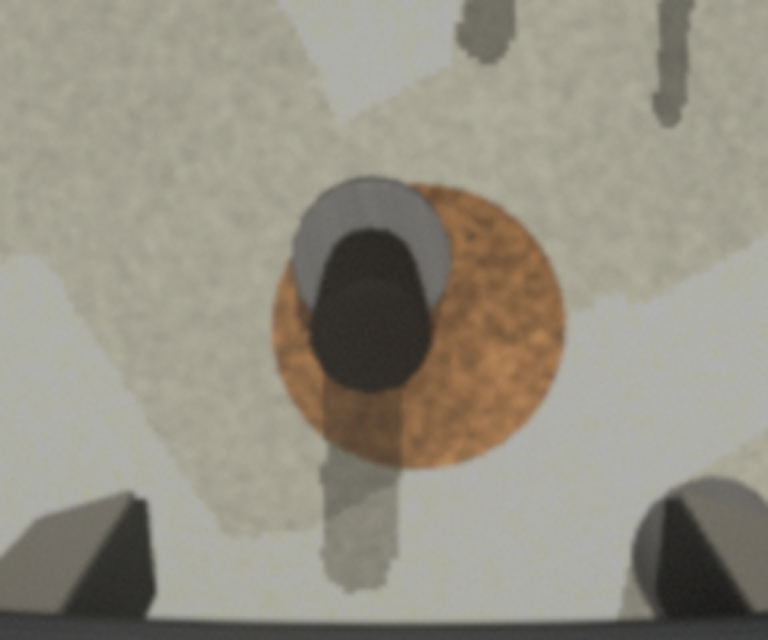

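```bash
python3 -m handwheel '{"translation":[[0,0,0],[0,0,0],[0,0,0],[0,0,0],[0,0,0],[0,0,0],[0,0,0],[0,0,0]],"twist":[0,0,0,0,0,0,0,0]}' 0
python3 -m handwheel '{"translation":[[0,0,0.3],[0,0,0.3],[0,0,0],[0,0,0],[0,0,0],[0,0,0],[0,0,0],[0,0,0]],"twist":[0,0,0,0,0,0,0,0]}' 0
python3 -m handwheel '{"translation":[[0,0,-0.08],[0,0,-0.08],[0,0,-0.08],[0,0,-0.08],[0,0,-0.08],[0,0,-0.08],[0,0,-0.06],[0,0,-0.06]],"twist":[0,0,0,0,0,0,0,0]}' 0

```

```text
time: 37.05
tool_pos: [537.9, 344.8, 221.6]
tcp_rot: [3.139, -0.034, -0.053]
contact_force: [-0.0, 0.2, 0.5]
grip_width: 91.9
time: 38.05
tool_pos: [536.3, 343.9, 309.1]
tcp_rot: [3.135, -0.026, -0.053]
contact_force: [0.8, -0.0, -0.0]
grip_width: 91.7
time: 39.05
tool_pos: [535.9, 343.7, 211.9]
tcp_rot: [3.134, -0.025, -0.053]
contact_force: [0.6, 1.1, -0.1]
grip_width: 91.7
```

```bash
python3 -m handwheel '{"translation":[[0,0,0.3],[0,0,0.3],[0,0,0],[0,0,0],[0,0,-0.08],[0,0,-0.08],[0,0,-0.08],[0,0,-0.08]],"twist":[0,0,0,0,0,0,0,0]}' 0
python3 -m handwheel '{"translation":[[0,0,-0.08],[0,0,-0.08],[0,0,-0.08],[0,0,0],[0,0,0.3],[0,0,0.3],[0,0,0],[0,0,0]],"twist":[0,0,0,0,0,0,0,0]}' 0
python3 -m handwheel '{"translation":[[0,0,-0.08],[0,0,-0.08],[0,0,-0.08],[0,0,-0.08],[0,0,-0.08],[0,0,-0.08],[0,0,-0.06],[0,0,0]],"twist":[0,0,0,0,0,0,0,0]}' 0
python3 - <<'E'
from h import *
c=capture("wrist"); save(c,"w14",(200,80,440,280),3.2)
print(get_obs()["tool_pos"],get_obs()["tcp_rot"])
E
```

```text
time: 40.05
tool_pos: [534.1, 342.8, 246.3]
tcp_rot: [3.129, -0.016, -0.053]
contact_force: [-0.6, -0.8, -0.0]
grip_width: 91.6
time: 41.05
tool_pos: [533.3, 342.4, 298.6]
tcp_rot: [3.128, -0.014, -0.053]
contact_force: [0.1, 0.1, -0.4]
grip_width: 91.9
time: 42.05
tool_pos: [531.7, 341.5, 206.9]
tcp_rot: [3.124, -0.007, -0.053]
contact_force: [0.2, 0.3, -0.2]
grip_width: 91.7
[531.97696808 341.62982887 207.50161591] [ 3.12467777 -0.00786454 -0.05296438]
```

View pics/w14.png

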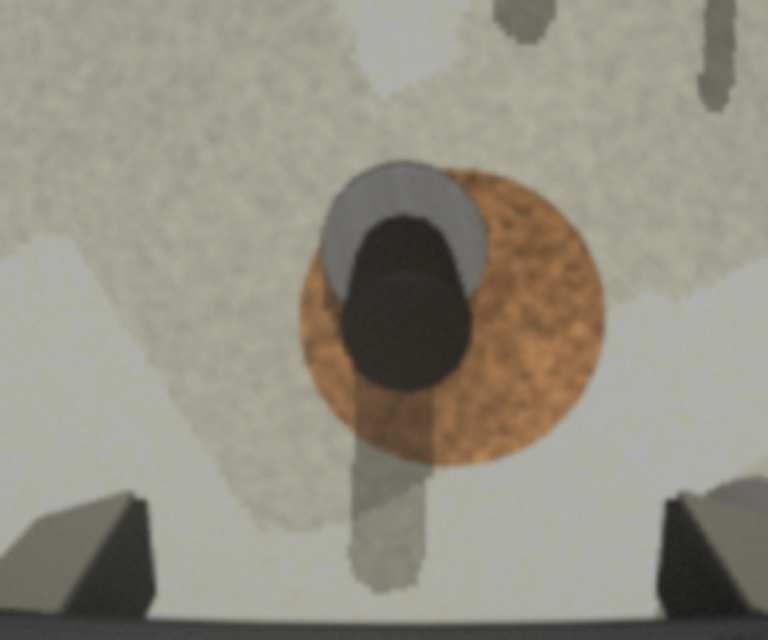

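```bash
python3 - <<'E'
from h import *
c=capture("wrist")
for p,z in [((406,330),130),((404,242),20),((453,317),1)]: print(np.round(fray(c,200+p[0]/3.2,80+p[1]/3.2,z),1)[:2])
print([(round(d["score"],2),np.round(w(c,d["position"])).tolist()) for d in spot_point("wrist","tool_mid")],get_obs()["tool_pos"])
print([(round(d["score"],2),np.round(w(c,d["position"])).tolist()) for d in spot_point("wrist","pad")])
E
```

```text
[534.2 365.9]
[534.6 367.3]
[550.5 336.3]
[(0.75, [534.0, 362.0, 66.0])] [532.24587456 341.80450662 208.30841277]
[(0.69, [547.0, 336.0, 3.0])]
```

```bash
python3 -m handwheel '{"translation":[[0.01,0.085,0],[0.005,0.08,0],[0,0,0],[0,0,-0.08],[0,0,-0.08],[0,0,-0.08],[0,0,-0.05],[0,0,0]],"twist":[0,0,0,0,0,0,0,0]}' 0
python3 - <<'E'
from h import *
c=capture("wrist"); save(c,"w15",(200,80,440,280),3.2)
E
```

```text
time: 43.25
tool_pos: [534.3, 368.2, 161.4]
tcp_rot: [3.125, -0.009, -0.053]
contact_force: [0.0, -0.1, -0.0]
grip_width: 91.8
```

View pics/w15.png

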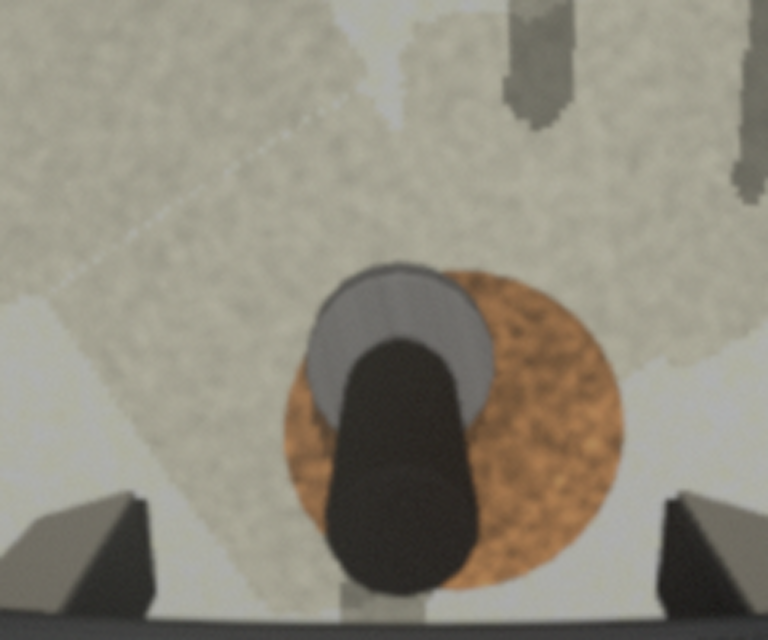

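```bash
python3 -m handwheel '{"translation":[[0,-0.008,-0.08],[0,0,-0.08],[0,0,-0.08],[0,0,-0.08],[0,0,-0.08],[0,0,-0.06],[0,0,0],[0,0,0]],"twist":[0,0,0,0,0,0,0,0]}' 0
```

```text
time: 44.3
tool_pos: [534.6, 367.0, 88.1]
tcp_rot: [3.126, -0.01, -0.053]
contact_force: [0.0, 0.5, 0.0]
grip_width: 92.0
```

```bash
python3 -m handwheel '{"translation":[[0,0,0.03],[0,0,0],[0,0,0],[0,0,0],[0,0,0],[0,0,0],[0,0,0],[0,0,0]],"twist":[0,0,0,0,0,0,0,0]}' 0
python3 -m handwheel '{"translation":[[0,0,0],[0,0,0],[0,0,0],[0,0,0],[0,0,0],[0,0,0],[0,0,0],[0,0,0]],"twist":[0,0,0,0,0,0,0,0]}' 255
python3 -m handwheel '{"translation":[[0,0,0],[0,0,0],[0,0,0],[0,0,0],[0,0,0.04],[0,0,0.08],[0,0,0],[0,0,0]],"twist":[0,0,0,0,0,0,0,0]}'
python3 - <<'E'
from h import *
c=capture("wrist"); save(c,"w16",(200,80,440,280),3.2)
c=capture("scene"); save(c,"s16",(370,90,470,190),5)
E
```

```text
time: 45.3
tool_pos: [535.2, 367.4, 94.4]
tcp_rot: [3.127, -0.012, -0.053]
contact_force: [0.8, 0.1, -0.0]
grip_width: 91.8
time: 46.3
tool_pos: [534.9, 367.4, 94.5]
tcp_rot: [3.127, -0.011, -0.053]
contact_force: [-0.4, 0.1, 0.3]
grip_width: 29.5
time: 47.3
tool_pos: [534.7, 367.1, 113.1]
tcp_rot: [3.126, -0.011, -0.053]
contact_force: [0.6, -0.1, -2.6]
grip_width: 29.4
```

View pics/w16.png

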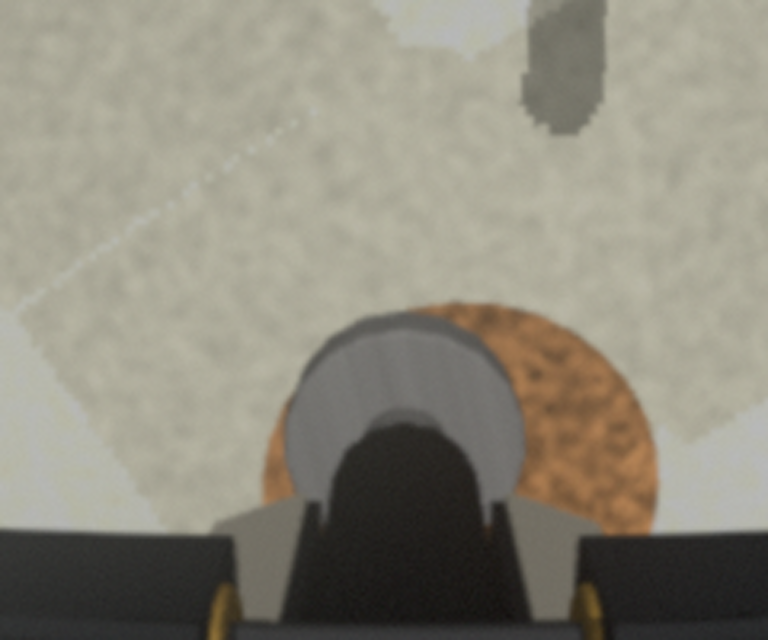

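View pics/s16.png

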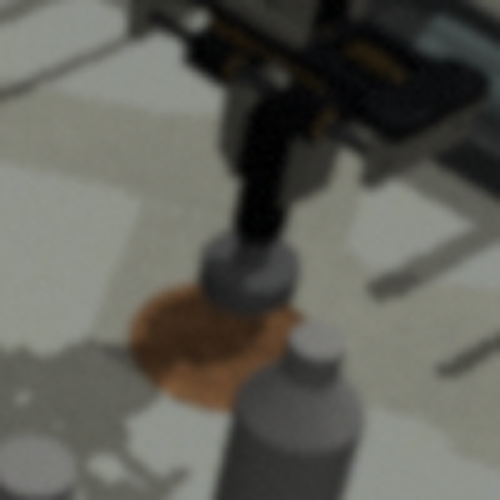

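```bash
python3 -m handwheel '{"translation":[[0,0,0.15],[0,0,0.15],[0,0,0.15],[0,0,0.15],[0,0,0.15],[0,0,0.15],[0,0,0.15],[0,0,0]],"twist":[0,0,0,0,0,0,0,0]}'
python3 -m handwheel '{"translation":[[0.05,-0.25,0],[0.07,-0.25,0],[0.07,-0.25,0],[0.07,-0.25,0],[0.09,-0.25,0],[0.09,-0.25,0],[0.09,-0.25,0],[0.09,-0.25,0]],"twist":[0,0,0,0,0,0,0,0]}'
python3 -m handwheel '{"translation":[[0,0,0],[0,0,0],[0,0,0],[0,0,0],[0,0,0],[0,0,0],[0,0,0],[0,0,0]],"twist":[0,0,0,0,0,0,0,0]}'
python3 - <<'E'
from h import *
c=capture("wrist"); save(c,"w17",(160,40,480,280),2.5)
print([(round(d["score"],2),np.round(w(c,d["position"])).tolist()) for l in ("jar1_mid","jar3_mid","tool_mid") for d in spot_point("wrist",l)],get_obs()["tool_pos"])
E
```

```text
time: 48.4
tool_pos: [533.0, 366.2, 271.8]
tcp_rot: [3.123, -0.005, -0.053]
contact_force: [-0.0, 0.3, -1.9]
grip_width: 29.5
time: 49.4
tool_pos: [622.7, 59.4, 258.4]
tcp_rot: [3.12, 0.012, -0.047]
contact_force: [0.5, 1.3, -1.8]
grip_width: 29.3
time: 50.4
tool_pos: [621.4, 59.8, 254.7]
tcp_rot: [3.12, 0.018, -0.047]
contact_force: [0.7, -0.2, -2.9]
grip_width: 29.5
[(0.8, [633.0, 72.0, 110.0]), (0.5, [664.0, 237.0, 1.0]), (0.85, [376.0, -6.0, 41.0]), (0.85, [621.0, 58.0, 224.0])] [621.44554937  59.71448182 254.63705467]
```

View pics/w17.png

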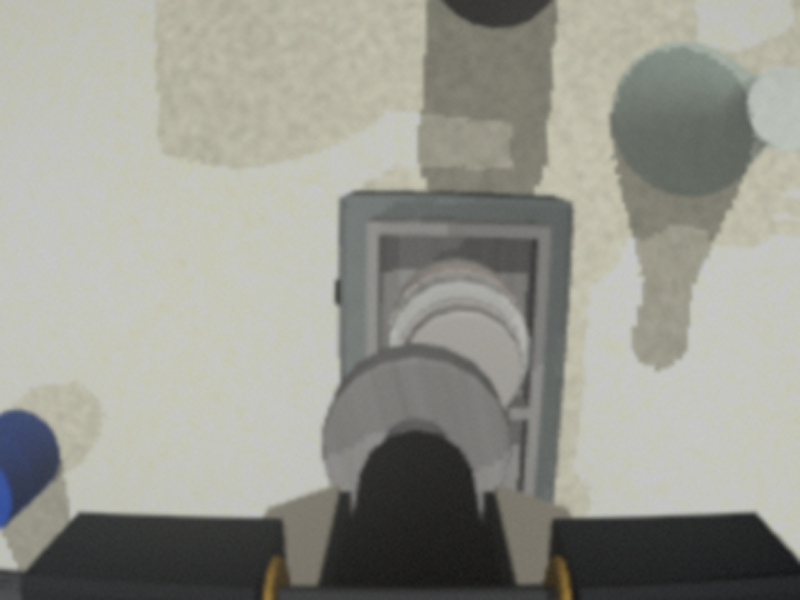

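```bash
python3 -m handwheel '{"translation":[[0,0,0.08],[0,0,0.08],[0,0,0.08],[0,0,0.08],[0,0,0.08],[0,0,0.08],[0,0,0.08],[0,0,0]],"twist":[0,0,0,0,0,0,0,0]}'
python3 -m handwheel '{"translation":[[0,0,-0.3],[0,0,0],[0,0,0],[0,0,0],[0,0,0],[0,0,0],[0,0,0],[0,0,0]],"twist":[0,0,0,0,0,0,0,0]}'

```

```text
time: 51.6
tool_pos: [621.8, 59.6, 346.5]
tcp_rot: [3.12, 0.014, -0.047]
contact_force: [-0.2, 0.4, -3.6]
grip_width: 29.6
time: 52.6
tool_pos: [623.3, 59.6, 305.7]
tcp_rot: [3.12, 0.007, -0.047]
contact_force: [0.7, -1.0, -2.1]
grip_width: 29.4
```

```bash
python3 -m handwheel '{"translation":[[0,0,0.06],[0,0,0.06],[0,0,0.06],[0,0,0.06],[0,0,0.06],[0,0,-0.3],[0,0,0],[0,0,0]],"twist":[0,0,0,0,0,0,0,0]}'
python3 -m handwheel '{"translation":[[0,0,-0.3],[0,0,0],[0,0,0],[0,0,0],[0,0,0],[0,0,0],[0,0,0],[0,0,0]],"twist":[0,0,0,0,0,0,0,0]}'

```

```text
time: 53.6
tool_pos: [624.5, 59.5, 312.8]
tcp_rot: [3.12, 0.001, -0.047]
contact_force: [0.2, 0.2, -2.0]
grip_width: 29.5
time: 54.6
tool_pos: [628.8, 59.5, 279.1]
tcp_rot: [3.121, -0.017, -0.047]
contact_force: [-0.7, -0.1, -1.9]
grip_width: 29.4
```

```bash
python3 - <<'E'
from h import *
c=capture("wrist"); save(c,"w18",(240,100,400,280),4)
M=np.array(c["world_from_camera"]); 
# predicted pixel of cap rim points for a candidate
f=200/np.tan(np.radians(c["vertical_fov"])/2)
def proj(p):
    q=np.linalg.inv(M)@np.r_[p,1]; d=np.array([q[0],-q[1],-q[2]]); r=np.hypot(d[0],d[1]); th=np.arctan2(r,d[2])
    return np.array([c["cx"],c["cy"]])+f*th*d[:2]/r
im=cv2.resize(c["img"][100:280,240:400,::-1],None,fx=4,fy=4,interpolation=cv2.INTER_CUBIC)
for (x,y),col in (((634.8,72),(0,0,255)),):
    for a in np.linspace(0,2*np.pi,60):
        u=(proj([x+20*np.cos(a),y+20*np.sin(a),148])-[240,100])*4; cv2.circle(im,tuple(int(t) for t in u),2,col,-1)
cv2.imwrite("pics/w18o.png",im); print(get_obs()["tool_pos"])
E
```

```text
[628.7540039   59.49323643 279.0303882 ]
```

View pics/w18o.png

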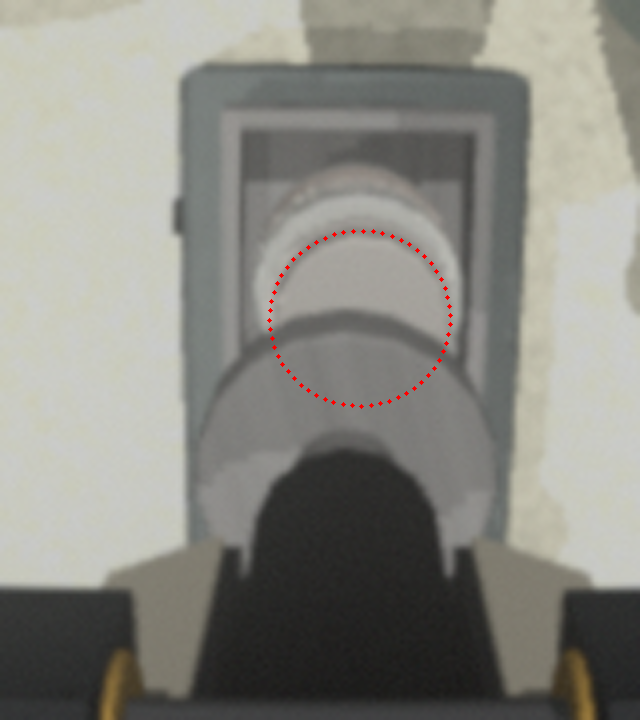

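```bash
python3 -m handwheel '{"translation":[[0.02,0.045,0],[0.02,0.045,0],[0,0,0],[0,0,-0.04],[0,0,-0.05],[0,0,-0.05],[0,0,-0.04],[0,0,0]],"twist":[0,0,0,0,0,0,0,0]}'

```

```text
time: 55.65
tool_pos: [634.7, 74.0, 248.8]
tcp_rot: [3.121, -0.014, -0.047]
contact_force: [-0.0, -0.2, -2.7]
grip_width: 29.7
```

```bash
python3 -m handwheel '{"translation":[[0,-0.01,-0.01],[0,0,-0.01],[0,0,-0.01],[0,0,-0.01],[0,0,0],[0,0,0],[0,0,0],[0,0,0]],"twist":[0,0,0,0,0,0,0,0]}'
python3 - <<'E'
from h import *
c=capture("wrist"); save(c,"w19",(200,80,440,280),3)
c=capture("scene"); save(c,"s19",(300,120,440,240),5)
E
```

```text
time: 56.65
tool_pos: [635.1, 72.3, 243.3]
tcp_rot: [3.121, -0.016, -0.047]
contact_force: [-0.1, 0.8, -3.3]
grip_width: 29.7
```

View pics/w19.png

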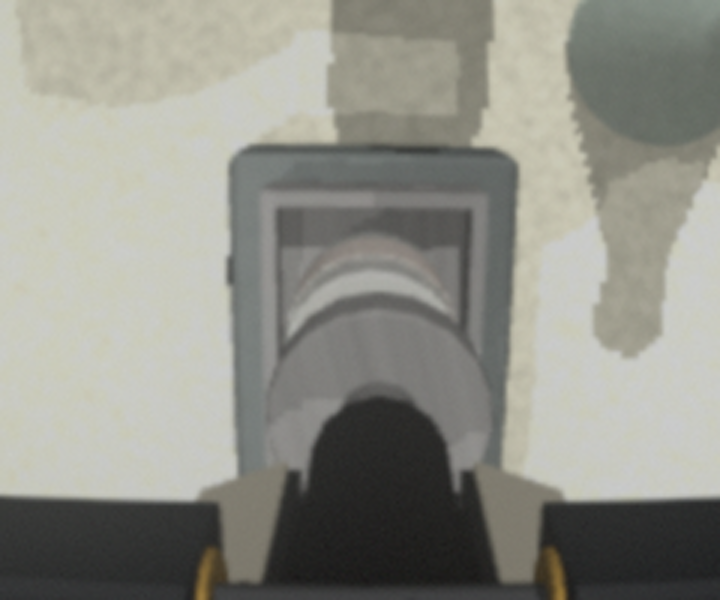

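View pics/s19.png

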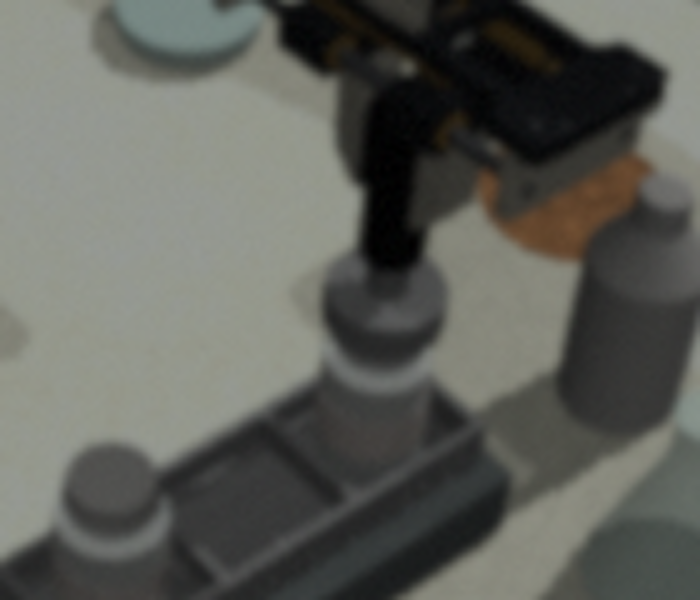

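```bash
python3 -m handwheel '{"translation":[[0,0,-0.01],[0,0,-0.01],[0,0,-0.01],[0,0,-0.01],[0,0,-0.01],[0,0,-0.01],[0,0,-0.01],[0,0,0]],"twist":[0,0,0,0,0,0,0,0]}'
```

```text
time: 57.75
tool_pos: [635.1, 72.4, 234.8]
tcp_rot: [3.121, -0.019, -0.047]
contact_force: [-0.2, 1.2, 0.6]
grip_width: 29.6
```

```bash
python3 -m handwheel '{"translation":[[0,0,-0.01],[0,0,-0.01],[0,0,-0.01],[0,0,0],[0,0,0],[0,0,0],[0,0,0],[0,0,0]],"twist":[0,0,0,0,0,0,0,0]}'
```

```text
time: 58.75
tool_pos: [635.2, 72.5, 234.8]
tcp_rot: [3.121, -0.023, -0.047]
contact_force: [-0.7, -0.0, 0.9]
grip_width: 29.4
```

```bash
python3 -m handwheel '{"translation":[[0,0,-0.02],[0,0,-0.03],[0,0,-0.04],[0,0,-0.04],[0,0,-0.04],[0,0,-0.04],[0,0,-0.04],[0,0,-0.04]],"twist":[0,0,0,0,0,0,0,0]}'
python3 - <<'E'
from h import *
o=get_obs();print(o["tool_pos"],o["contact_force"])
c=capture("scene"); save(c,"s20",(300,120,440,240),5)
E
```

```text
time: 59.75
tool_pos: [636.0, 72.8, 233.7]
tcp_rot: [3.12, -0.062, -0.045]
contact_force: [-13.4, -1.6, 31.3]
grip_width: 30.8
[636.02809025  72.84846147 233.72143341] [-13.39906875  -1.58684845  31.3058132 ]
```

View pics/s20.png

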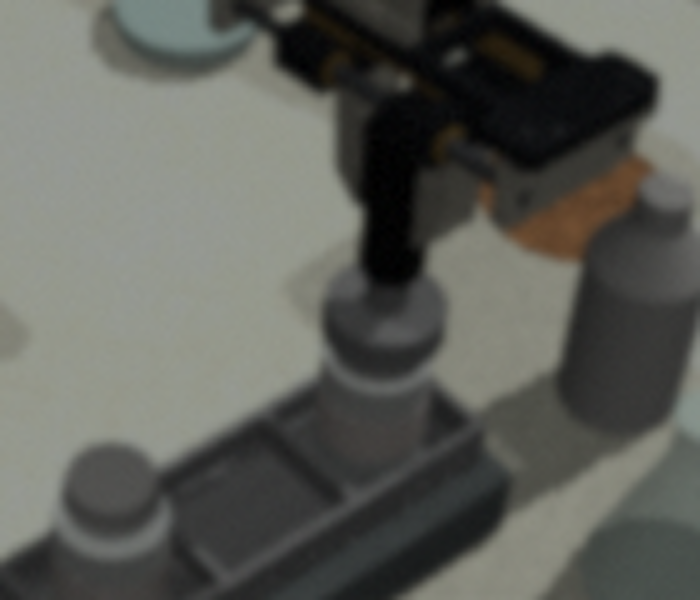

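```bash
python3 -m handwheel '{"translation":[[0,0,0.02],[0,0,0.02],[0,0,0.05],[0,0,0.3],[0,0,0],[0,0,0],[0,0,0],[0,0,0]],"twist":[0,0,0,0,0,0,0,0]}'
```

```text
time: 60.8
tool_pos: [634.9, 72.8, 288.8]
tcp_rot: [3.12, -0.054, -0.045]
contact_force: [0.1, 0.2, -2.4]
grip_width: 29.5
```

```bash
python3 -m handwheel '{"translation":[[0,0,0.4],[0,0,0],[0,0,-0.07],[0,0,-0.07],[0,0,-0.07],[0,0,-0.07],[0,0,-0.07],[0,0,-0.07]],"twist":[0,0,0,0,0,0,0,0]}'
python3 -m handwheel '{"translation":[[0,-0.3,0],[0,-0.3,0],[0,-0.3,0],[0,-0.1,0],[0,-0.06,0],[0,0,0],[0,0,0],[0,0,0]],"twist":[0,0,0,0,0,0,0,0]}'
```

```text
time: 61.8
tool_pos: [632.7, 72.7, 275.2]
tcp_rot: [3.119, -0.04, -0.045]
contact_force: [0.2, 0.3, -1.7]
grip_width: 29.8
time: 62.8
tool_pos: [632.2, -86.4, 271.7]
tcp_rot: [3.121, -0.038, -0.04]
contact_force: [-0.2, -0.1, -2.7]
grip_width: 29.6
```

```bash
python3 -m handwheel '{"translation":[[0,0,0.4],[0,0,0],[0,0,-0.07],[0,0,-0.07],[0,0,-0.07],[0,0,-0.07],[0,0,-0.07],[0,0,-0.05]],"twist":[0,0,0,0,0,0,0,0]}'
python3 -m handwheel '{"translation":[[0,0,0.4],[0,0,0],[0,0,-0.07],[0,0,-0.07],[0,0,-0.07],[0,0,-0.07],[0,0,-0.07],[0,0,-0.05]],"twist":[0,0,0,0,0,0,0,0]}'
python3 - <<'E'
from h import *
print(get_obs()["tool_pos"],get_obs()["tcp_rot"],get_obs()["joint_positions"])
c=capture("scene"); save(c,"s21",(240,130,440,280),4)
E
```

```text
time: 63.8
tool_pos: [630.6, -83.0, 264.0]
tcp_rot: [3.123, -0.029, -0.036]
contact_force: [-0.1, -0.9, -2.9]
grip_width: 29.5
time: 64.8
tool_pos: [628.4, -82.7, 254.3]
tcp_rot: [3.126, -0.019, -0.037]
contact_force: [0.2, -0.3, -2.2]
grip_width: 29.5
[628.43261393 -82.72971728 254.26068607] [ 3.12563817 -0.01866323 -0.03678257] [-0.24620223  0.53175939  1.20603026 -0.01193788  1.3822442  -0.20715955]
```

View pics/s21.png

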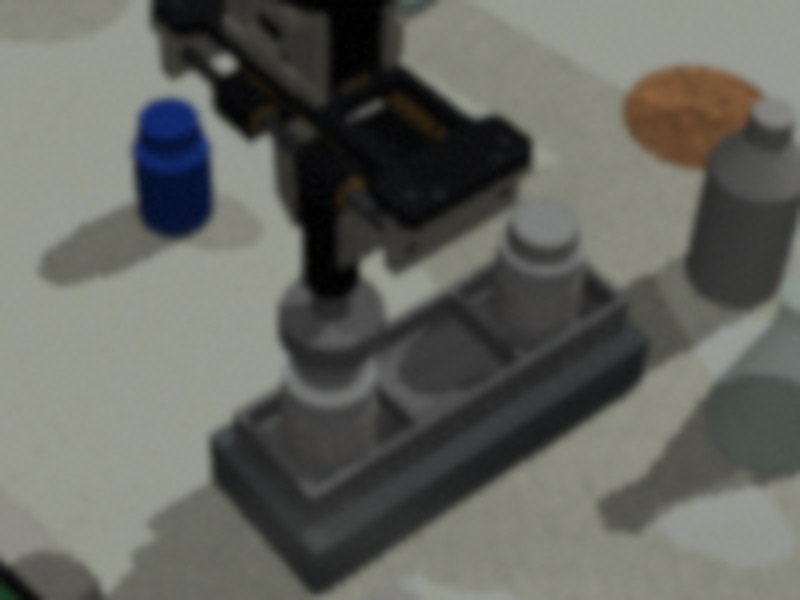

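```bash
cat >> h.py <<'E'
def overlay(c,circs,crop,s,name):
    M=np.linalg.inv(np.array(c["world_from_camera"])); f=200/np.tan(np.radians(c["vertical_fov"])/2)
    x0,y0,x1,y1=crop
    im=cv2.resize(c["img"][y0:y1,x0:x1,::-1],None,fx=s,fy=s,interpolation=cv2.INTER_CUBIC)
    fish=c.get("fish",True)
    for (x,y,z,R),col in circs:
        for a in np.linspace(0,2*np.pi,80):
            q=M@np.array([x+R*np.cos(a),y+R*np.sin(a),z,1]); d=np.array([q[0],-q[1],-q[2]]); r=np.hypot(d[0],d[1])
            k=f*np.arctan2(r,d[2])/r if fish else f/d[2]
            u=(np.array([c["cx"],c["cy"]])+k*d[:2]-[x0,y0])*s
            cv2.circle(im,(int(u[0]),int(u[1])),1,col,-1)
    cv2.imwrite("pics/"+name+".png",im)
E
python3 - <<'E'
from h import *
c=capture("wrist")
o=get_obs()["tool_pos"]
overlay(c,[((626,-81.5,124,26),(0,0,255)),((626,-81.5,148,20),(0,255,0)),((o[0],o[1],180,28),(255,255,0))],(200,80,440,280),3.2,"w22")
E
```

```text
(no output)
```

View pics/w22.png

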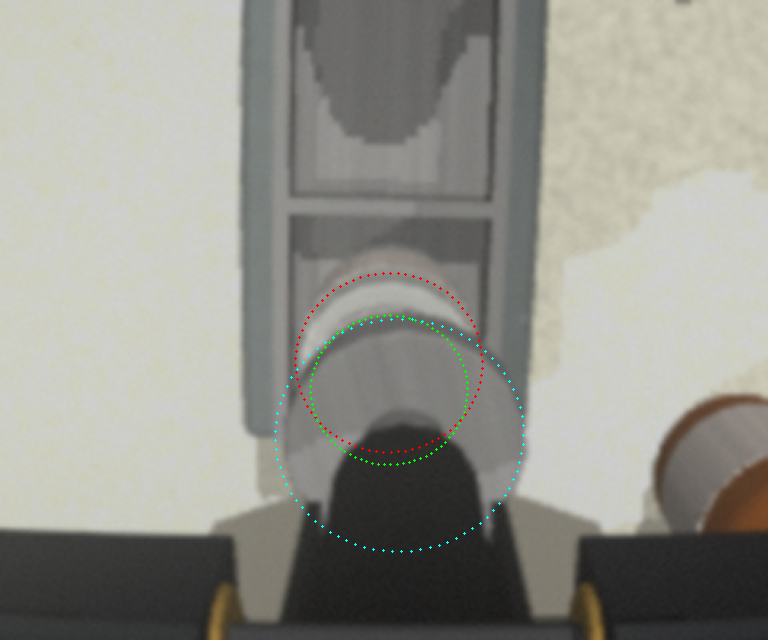

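```bash
python3 -m handwheel '{"translation":[[-0.025,0.018,0],[0,0,0],[0,0,-0.01],[0,0,-0.01],[0,0,-0.01],[0,0,-0.01],[0,0,0],[0,0,0]],"twist":[0,0,0,0,0,0,0,0]}'
python3 - <<'E'
from h import *
c=capture("wrist")
o=get_obs()["tool_pos"]
overlay(c,[((626,-82,124,26),(0,0,255)),((626,-82,o[2]-74.5,28),(255,255,0))],(200,80,440,280),3.2,"w23")
c=capture("scene"); save(c,"s23",(240,130,380,280),4)
E
```

```text
time: 65.9
tool_pos: [624.8, -79.9, 249.3]
tcp_rot: [3.125, -0.021, -0.037]
contact_force: [-0.2, 0.1, -2.4]
grip_width: 29.6
```

View pics/w23.png

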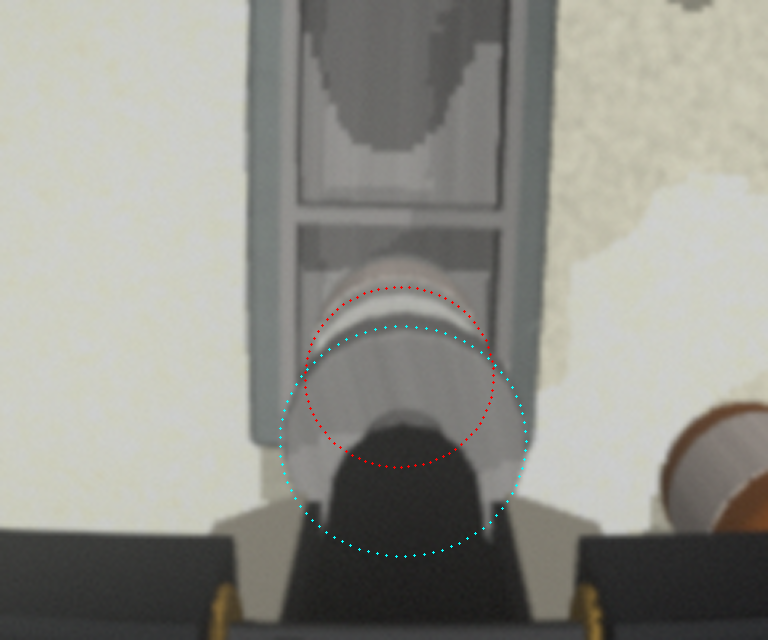

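View pics/s23.png

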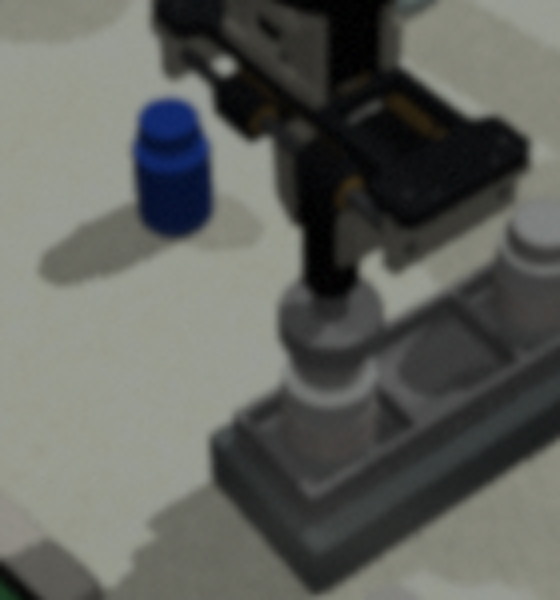

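```bash
python3 -m handwheel '{"translation":[[0,0,-0.01],[0,0,-0.01],[0,0,-0.01],[0,0,-0.01],[0,0,-0.01],[0,0,-0.01],[0,0,-0.01],[0,0,-0.01]],"twist":[0,0,0,0,0,0,0,0]}'
python3 -m handwheel '{"translation":[[0,0,-0.01],[0,0,-0.01],[0,0,-0.01],[0,0,-0.01],[0,0,-0.01],[0,0,0],[0,0,0],[0,0,0]],"twist":[0,0,0,0,0,0,0,0]}'
```

```text
time: 67.0
tool_pos: [624.8, -79.9, 241.0]
tcp_rot: [3.124, -0.024, -0.037]
contact_force: [-2.3, 1.2, 2.9]
grip_width: 29.7
time: 68.0
tool_pos: [625.1, -80.0, 234.8]
tcp_rot: [3.124, -0.026, -0.036]
contact_force: [-0.8, -0.1, 1.8]
grip_width: 29.4
```

```bash
python3 -m handwheel '{"translation":[[0,0,-0.02],[0,0,-0.02],[0,0,-0.02],[0,0,-0.02],[0,0,-0.03],[0,0,-0.03],[0,0,0],[0,0,0]],"twist":[0,0,0,0,0,0,0,0]}'
python3 -m handwheel '{"translation":[[0,0,0.01],[0,0,0.02],[0,0,0.05],[0,0,0.3],[0,0,0.2],[0,0,0],[0,0,0],[0,0,0]],"twist":[0,0,0,0,0,0,0,0]}'
python3 - <<'E'
from h import *
print(get_obs()["tool_pos"],get_obs()["tcp_rot"])
c=capture("scene"); save(c,"s24",(240,130,420,280),4)
E
```

```text
time: 69.0
tool_pos: [624.9, -80.3, 235.6]
tcp_rot: [3.118, -0.044, -0.036]
contact_force: [-0.2, -0.4, -2.7]
grip_width: 29.6
time: 70.0
tool_pos: [623.9, -80.2, 320.1]
tcp_rot: [3.119, -0.036, -0.036]
contact_force: [0.1, 0.3, -2.4]
grip_width: 29.6
[623.91140707 -80.18912174 320.05832553] [ 3.11934058 -0.03618561 -0.03617863]
```

View pics/s24.png

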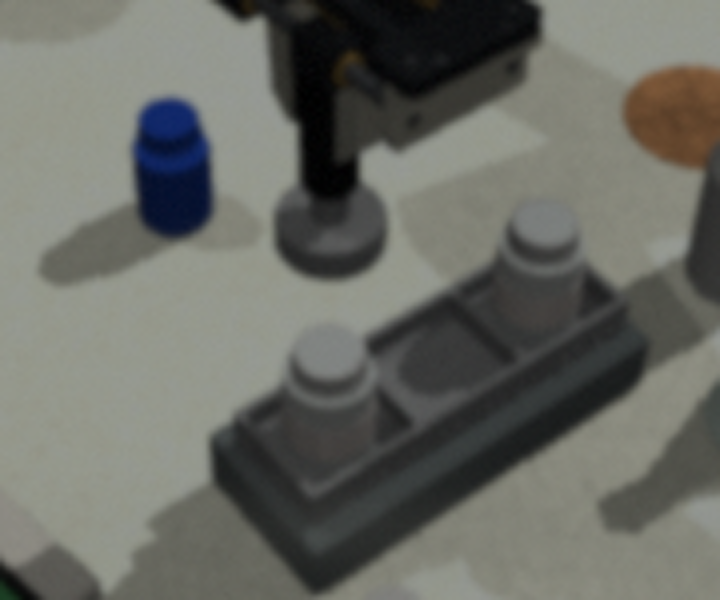

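```bash
python3 - <<'E'
from h import *
c=capture("scene"); c["fish"]=False
overlay(c,[((626,-82.5,124,26),(0,0,255)),((626,-82.5,140,20),(0,255,0)),((626,-82.5,148,20),(255,255,0)),((635.5,72,124,26),(0,0,255)),((635.5,72,140,20),(0,255,0)),((635.5,72,148,20),(255,255,0))],(290,160,400,260),7,"s25")
E
```

```text
(no output)
```

View pics/s25.png

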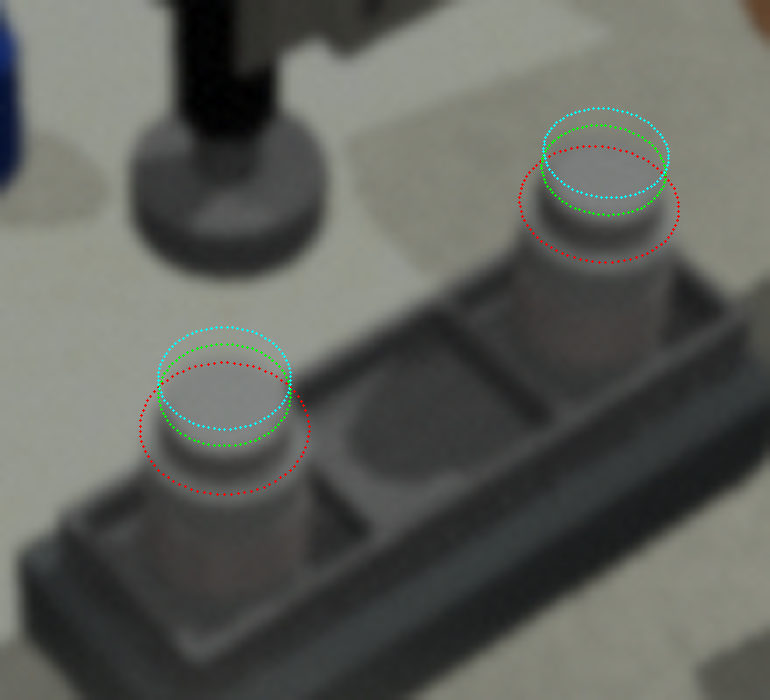

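```bash
python3 -m handwheel '{"translation":[[-0.1,0.3,0],[-0.1,0.3,0],[-0.1,0.3,0],[-0.1,0.3,0],[-0.1,0.3,0],[0,0.3,0],[0,0.3,0],[0,0.3,0]],"twist":[0,0,0,0,0,0,0,0]}'
python3 -m handwheel '{"translation":[[0,0.2,0],[0,0,0],[0,0,0],[0,0,0],[0,0,0],[0,0,0],[0,0,0],[0,0,0]],"twist":[0,0,0,0,0,0,0,0]}'
python3 - <<'E'
from h import *
c=capture("wrist")
o=get_obs()["tool_pos"]
overlay(c,[((549,336,1,55),(0,0,255)),((549,336,1,28),(0,255,0))],(160,40,480,280),2.5,"w26")
E
```

```text
time: 71.1
tool_pos: [544.2, 286.5, 313.8]
tcp_rot: [3.118, -0.027, -0.043]
contact_force: [0.9, 0.1, -1.1]
grip_width: 29.4
time: 72.1
tool_pos: [543.6, 317.3, 311.3]
tcp_rot: [3.116, -0.024, -0.042]
contact_force: [1.4, -0.2, -3.4]
grip_width: 29.7
```

View pics/w26.png

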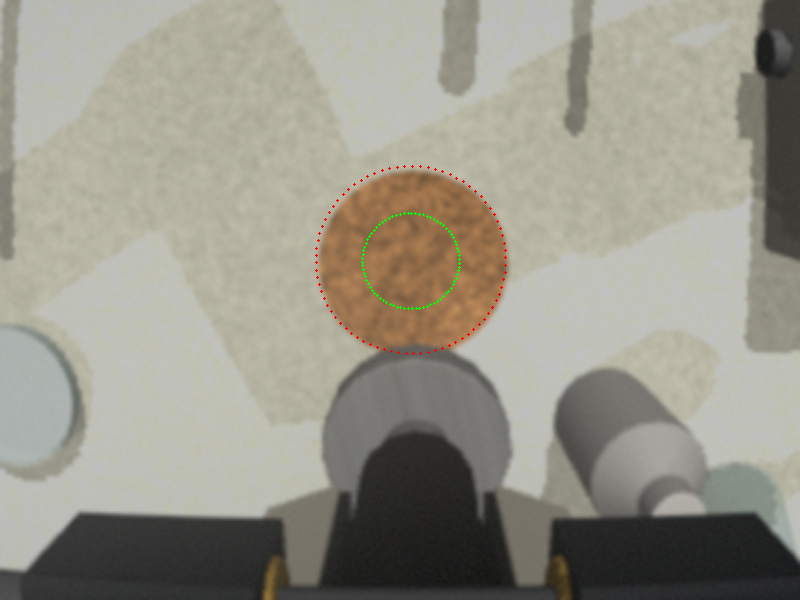

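```bash
python3 -m handwheel '{"translation":[[0.03,0.13,0],[0,0,0.3],[0,0,0],[0,0,-0.08],[0,0,-0.08],[0,0,-0.08],[0,0,-0.08],[0,0,-0.08]],"twist":[0,0,0,0,0,0,0,0]}'
python3 -m handwheel '{"translation":[[0,0,-0.1],[0,0,-0.1],[0,0,-0.1],[0,0,-0.1],[0,0,-0.1],[0,0,-0.1],[0,0,-0.1],[0,0,-0.06]],"twist":[0,0,0,0,0,0,0,0]}'
python3 - <<'E'
from h import *
c=capture("wrist")
o=get_obs()["tool_pos"]; print(o)
overlay(c,[((549,336,1,55),(0,0,255)),((549,336,1,28),(0,255,0))],(160,40,480,280),2.5,"w27")
E
```

```text
time: 73.15
tool_pos: [547.1, 336.5, 289.0]
tcp_rot: [3.113, -0.018, -0.042]
contact_force: [-1.3, -0.2, -2.6]
grip_width: 29.3
time: 74.15
tool_pos: [546.7, 336.3, 166.1]
tcp_rot: [3.112, -0.017, -0.042]
contact_force: [-0.2, 0.7, -3.1]
grip_width: 29.5
[546.30830839 336.05479207 164.94292929]
```

View pics/w27.png

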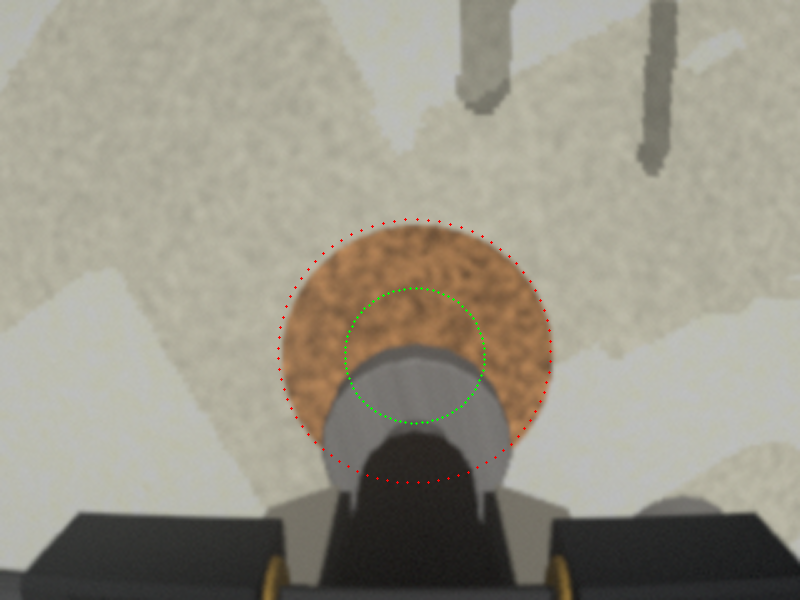

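```bash
python3 -m handwheel '{"translation":[[0.01,0.013,-0.06],[0,0,-0.08],[0,0,-0.08],[0,0,-0.07],[0,0,-0.04],[0,0,-0.02],[0,0,0],[0,0,0]],"twist":[0,0,0,0,0,0,0,0]}'
python3 - <<'E'
from h import *
c=capture("wrist")
o=get_obs()["tool_pos"]; print(o)
overlay(c,[((549,336,1,55),(0,0,255)),((549,336,20,28),(0,255,0))],(160,40,480,280),2.5,"w28")
c=capture("scene"); save(c,"s28",(370,90,470,190),5)
E
```

```text
time: 75.2
tool_pos: [548.6, 338.5, 109.8]
tcp_rot: [3.113, -0.017, -0.042]
contact_force: [0.0, -0.8, -2.6]
grip_width: 29.4
[548.61975422 338.49115159 109.80032803]
```

View pics/w28.png

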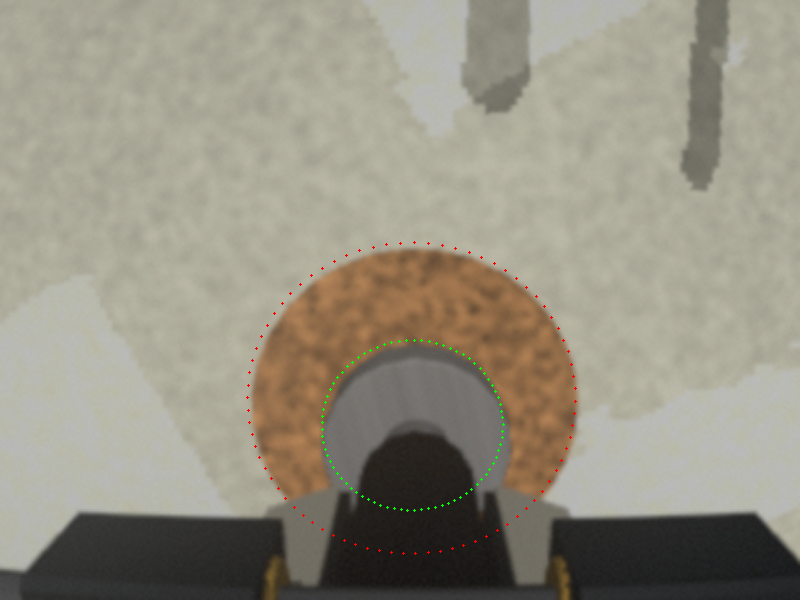

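View pics/s28.png

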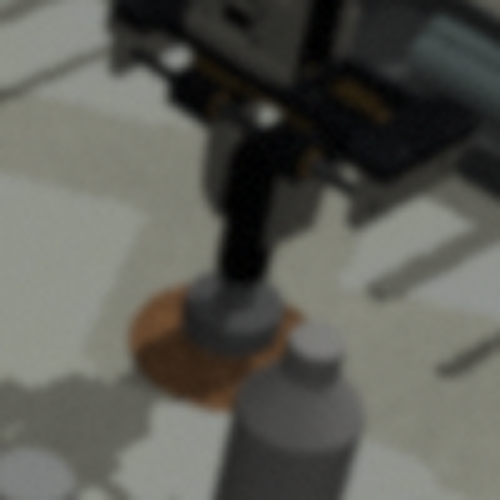

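```bash
python3 -m handwheel '{"translation":[[0,0,-0.02],[0,0,-0.02],[0,0,-0.015],[0,0,-0.01],[0,0,-0.01],[0,0,-0.01],[0,0,0],[0,0,0]],"twist":[0,0,0,0,0,0,0,0]}'
python3 -m handwheel '{"translation":[[0,0,-0.01],[0,0,-0.01],[0,0,-0.01],[0,0,0],[0,0,0],[0,0,0],[0,0,0],[0,0,0]],"twist":[0,0,0,0,0,0,0,0]}'
```

```text
time: 76.3
tool_pos: [548.7, 338.6, 96.5]
tcp_rot: [3.113, -0.018, -0.042]
contact_force: [0.8, -0.5, -3.2]
grip_width: 29.7
time: 77.3
tool_pos: [549.2, 338.7, 94.7]
tcp_rot: [3.114, -0.02, -0.042]
contact_force: [-0.9, -0.6, -1.4]
grip_width: 29.2
```

Contact. One more small nudge, then release and retreat straight up.

```bash
python3 -m handwheel '{"translation":[[0,0,-0.007],[0,0,-0.007],[0,0,0],[0,0,0],[0,0,0],[0,0,0],[0,0,0],[0,0,0]],"twist":[0,0,0,0,0,0,0,0]}'
python3 -m handwheel '{"translation":[[0,0,0],[0,0,0],[0,0,0],[0,0,0],[0,0,0],[0,0,0],[0,0,0],[0,0,0]],"twist":[0,0,0,0,0,0,0,0]}' 0
python3 -m handwheel '{"translation":[[0,0,0.05],[0,0,0.1],[0,0,0.15],[0,0,0.2],[0,0,0.2],[0,0,0.2],[0,-0.1,0],[0,0,0]],"twist":[0,0,0,0,0,0,0,0]}'
python3 - <<'E'
from h import *
c=capture("wrist")
o=get_obs()["tool_pos"]; print(o)
overlay(c,[((549,336,1,55),(0,0,255)),((549,336,20,28),(0,255,0)),((549,336,130,15),(255,255,0))],(160,40,480,280),2.5,"w29")
print([(round(d["score"],2),np.round(w(c,d["position"])).tolist()) for l in ("tool_mid","pad") for d in spot_point("wrist",l)])
c=capture("scene"); save(c,"s29",(370,90,470,190),5)
E
```

```text
time: 78.3
tool_pos: [549.3, 338.7, 94.7]
tcp_rot: [3.114, -0.021, -0.042]
contact_force: [-1.0, -1.4, 0.7]
grip_width: 29.7
time: 79.3
tool_pos: [549.9, 338.9, 94.7]
tcp_rot: [3.115, -0.022, -0.042]
contact_force: [0.1, -0.2, -0.4]
grip_width: 91.8
time: 80.3
tool_pos: [549.9, 323.1, 240.6]
tcp_rot: [3.117, -0.027, -0.042]
contact_force: [-0.5, 0.1, -0.3]
grip_width: 91.6
[549.9584527  323.71148423 240.76160628]
[(0.71, [553.0, 336.0, 67.0])]
```

View pics/w29.png

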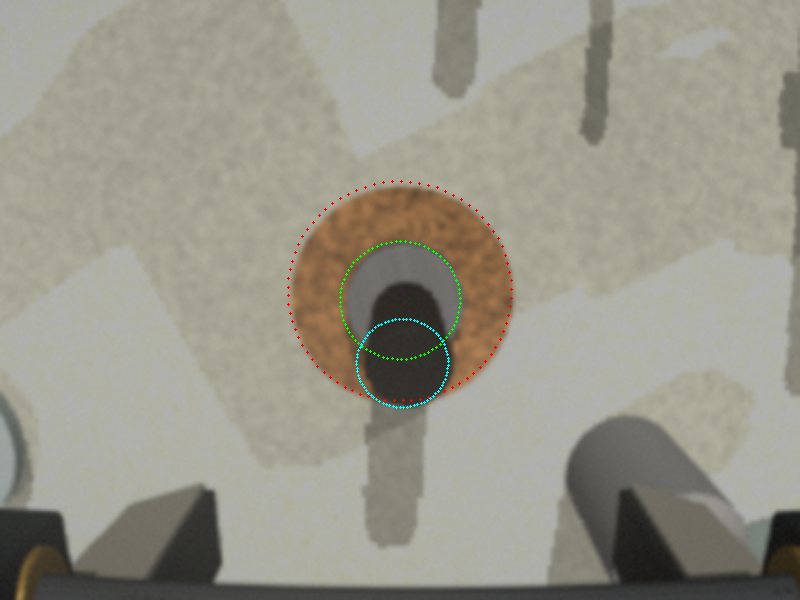

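View pics/s29.png

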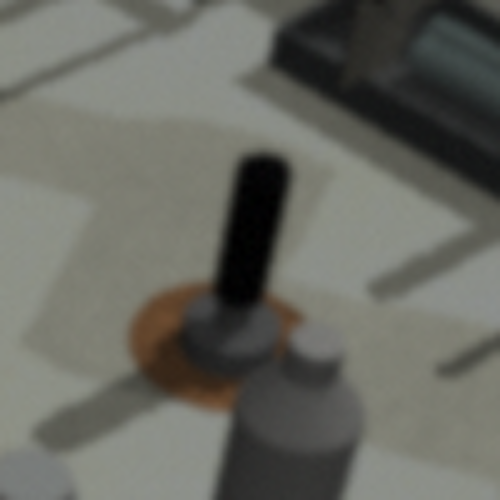

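```bash
python3 -m handwheel '{"translation":[[0,-0.3,0],[0,-0.3,0],[0,-0.3,0],[0,-0.3,0],[-0.03,-0.3,0],[-0.03,-0.3,0],[-0.03,-0.3,0],[-0.03,-0.3,0]],"twist":[0,0,0,0,0.01,0.01,0.01,0.01]}' 255
python3 -m handwheel '{"translation":[[-0.03,-0.3,0],[-0.03,-0.3,0],[-0.03,-0.3,0],[0,-0.3,0],[0,-0.2,0],[0,0,0],[0,0,0],[0,0,0]],"twist":[0.01,0.01,0.01,0.01,0.01,0,0,0]}' 255
python3 - <<'E'
from h import *
print(get_obs()["tool_pos"])
c=capture("wrist"); save(c,"w30")
print([(l,round(d["score"],2),np.round(w(c,d["position"])).tolist()) for l in ("key_run_top","key_load_top","key_standby_top") for d in spot_point("wrist",l)])
E
```

```text
time: 81.5
tool_pos: [528.3, -41.5, 232.3]
tcp_rot: [3.117, -0.015, 0.032]
contact_force: [0.6, -0.4, -0.4]
grip_width: 16.4
time: 82.5
tool_pos: [512.3, -257.9, 226.5]
tcp_rot: [3.123, -0.008, 0.111]
contact_force: [0.2, 0.5, -0.2]
grip_width: 0.6
[ 512.33685455 -257.91598148  226.49651419]
[('key_run_top', 0.65, [514.0, -282.0, 79.0])]
```

View pics/w30.png

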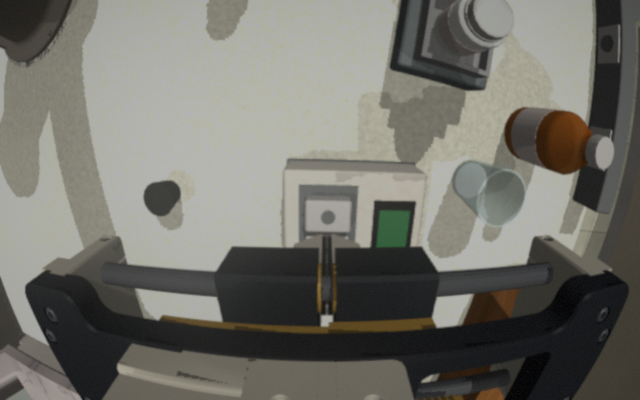

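```bash
python3 -m handwheel '{"translation":[[0.015,-0.095,0],[0.015,-0.09,0],[0,0,-0.1],[0,0,-0.15],[0,0,-0.15],[0,0,-0.15],[0,0,-0.1],[0,0,0]],"twist":[0,0,0,0,0,0,0,0]}' 255
python3 - <<'E'
from h import *
print(get_obs()["tool_pos"])
c=capture("wrist"); save(c,"w31",(240,100,420,280),3.3)
E
```

```text
time: 83.7
tool_pos: [515.7, -287.9, 121.8]
tcp_rot: [3.125, -0.006, 0.11]
contact_force: [-0.3, 0.1, 0.2]
grip_width: 0.6
[ 515.68691787 -287.85824602  121.75127875]
```

View pics/w31.png

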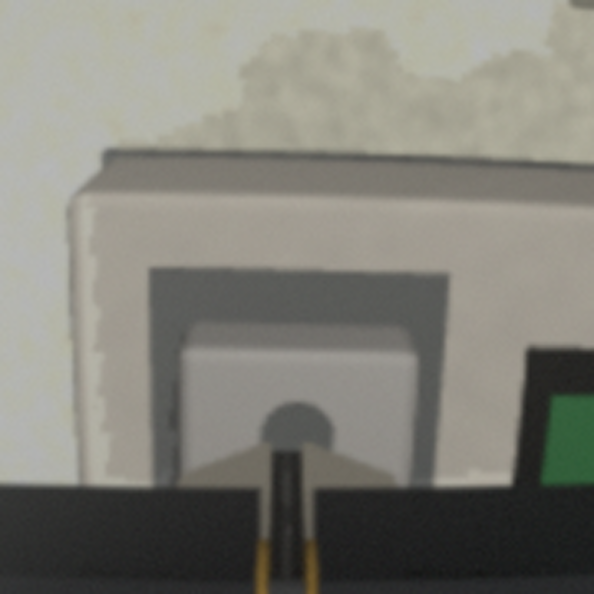

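```bash
python3 -m handwheel '{"translation":[[0.01,0.016,-0.04],[0,0,-0.04],[0,0,-0.03],[0,0,-0.015],[0,0,-0.01],[0,0,-0.01],[0,0,-0.01],[0,0,-0.01]],"twist":[0,0,0,0,0,0,0,0]}' 255
python3 -m handwheel '{"translation":[[0,0,-0.01],[0,0,-0.01],[0,0,-0.01],[0,0,-0.01],[0,0,-0.01],[0,0,-0.01],[0,0,0],[0,0,0]],"twist":[0,0,0,0,0,0,0,0]}' 255
```

```text
time: 84.75
tool_pos: [518.9, -286.3, 99.1]
tcp_rot: [3.121, -0.01, 0.11]
contact_force: [-1.6, 1.3, 4.7]
grip_width: 0.6
time: 85.75
tool_pos: [519.0, -286.4, 90.5]
tcp_rot: [3.121, -0.011, 0.11]
contact_force: [0.1, -0.7, 1.1]
grip_width: 0.5
```

```bash
python3 -m handwheel '{"translation":[[0,0,-0.01],[0,0,-0.01],[0,0,-0.015],[0,0,-0.015],[0,0,-0.015],[0,0,-0.015],[0,0,-0.015],[0,0,-0.015]],"twist":[0,0,0,0,0,0,0,0]}' 255
python3 -m handwheel '{"translation":[[0,0,0.01],[0,0,0.05],[0,0,0.1],[0,0,0.2],[0,0,0.2],[0,0,0.2],[0,0,0],[0,0,0]],"twist":[0,0,0,0,0,0,0,0]}' 255
python3 - <<'E'
from h import *
print(get_obs()["tool_pos"],get_obs()["time"])
c=capture("wrist"); save(c,"w32",(240,80,420,280),3)
print([(l,round(d["score"],2),np.round(w(c,d["position"])).tolist()) for l in ("key_run_top","key_load_top","key_standby_top") for d in spot_point("wrist",l)])
c=capture("scene"); save(c,"s32"); save(c,"s32b",(150,230,280,340),5)
t=capture("top"); save(t,"t32")
E
```

```text
time: 86.75
tool_pos: [519.0, -286.4, 90.0]
tcp_rot: [3.115, -0.016, 0.111]
contact_force: [-7.8, 4.5, 18.7]
grip_width: -0.1
time: 87.75
tool_pos: [519.0, -286.4, 210.2]
tcp_rot: [3.114, -0.017, 0.111]
contact_force: [0.1, -0.3, -0.4]
grip_width: 0.5
[ 518.99840432 -286.41202736  210.18469257] 87.75
[('key_run_top', 0.6, [519.0, -285.0, 71.0]), ('key_run_top', 0.49, [518.0, -330.0, 79.0]), ('key_load_top', 0.61, [521.0, -329.0, 81.0]), ('key_load_top', 0.21, [771.0, -169.0, -0.0])]
```

View pics/w32.png

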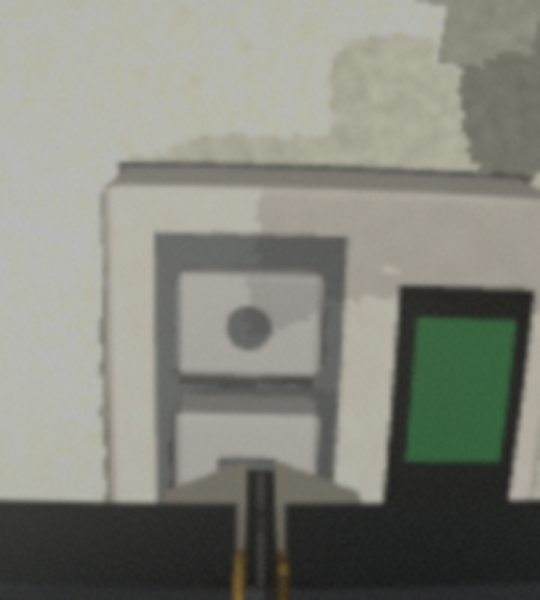

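View pics/s32.png

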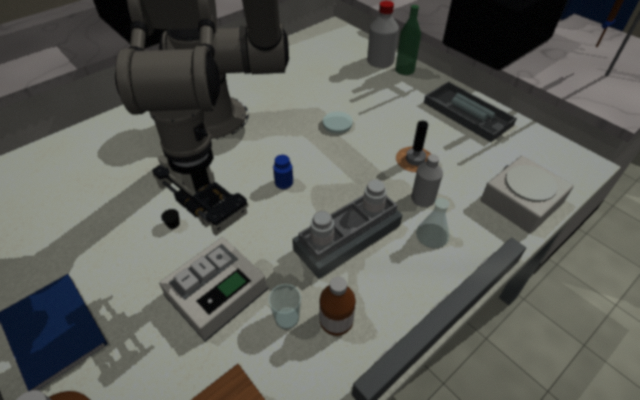

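View pics/t32.png

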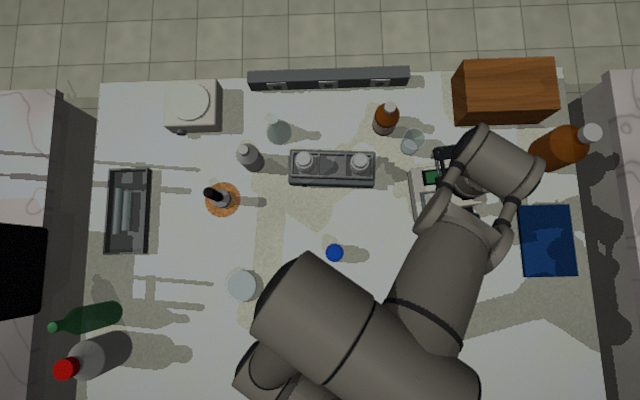

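```bash
python3 - <<'E'
from h import *
print(close_job(), get_obs()["time"])
E
```

```text
the job is handed in; nothing more can be done
the job is handed in; nothing more can be done
```

The job is done and handed in at about 88 s of the 208 s allowed; `close_job()` gives no verdict, so what follows is my own checks.

- **Keys to loading:** I pressed the middle key, and the picture afterwards showed it down with the right key up.
- **Jars:** Two of the three jars were present. I stood them in the left and right bays and left the blue look-alike alone.
- **Caps:** I pushed both caps home with the capping tool. In the scene picture both cap tops matched the 80 mm height with the cap home, not 88 mm.
- **Capping tool:** It had been knocked to the edge of its pad partway through, so I found it again before picking it up. It now stands upright on the pad, about 2–4 mm off centre.
- **Start key:** I pressed the left key last, to about 19 N. The final pictures show it latched, with its top measured at about 71 mm (nominal 68 mm), and the middle key up again.

**Last look:** in the last wide pictures the jars stand in their bays, the tool is on its pad, and the bystanders that show appear where they were.

**Off-nominal:** the gripper slowly tilted by a few hundredths of a radian during moves. I mostly corrected it with vertical moves. The firm push on the left cap reached about 31 N at the wrist with the gripper tilted about 0.06 rad, but that cap was already home by then. The right key could not be seen in the last close-up.

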